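# Feed the cutting board across to the press

### The arm

A 6-joint arm with a two-finger parallel gripper is mounted at the origin on the work surface. World frame = base frame: x ahead of the robot, y to its left, z up, the work surface at z = 0. Lengths are in m, angles in rad, forces in N, time in s.
With the tool pointing down it reaches from about 0.375 to 0.9 m from the base axis. Payload 3.1 kg.
Tool frame: the origin (TCP) lies between the finger pads; the fingertips stand 11 mm ahead of it and the grasp point (between the pads) lies 8 mm behind it; z points along the fingers, y is the direction in which the jaws open and shut (so a half turn about z gives the same grasp; the last joint's range is limited). The gripper opens to 85 mm and grips with 20 to 120 N. Pads are 22 mm wide; open, the fingers measure 114 mm over their backs; the gripper's body (76 mm by 85 mm) begins 54 mm behind the grasp point. The pads swing forward as they close: fully open they stand 13 mm farther back than shut.
Start: joints at [1.014, 0.527, 1.433, -0, 1.181, -0.178], TCP at [0.231, 0.581, 0.242] pointing down, gripper open.
Joint ranges: [-3.08, 3.08], [-0.75, 2.2], [0.22, 2.44], [-1.43, 4.57], [0, 2.65], [-2.85, 2.85]. Speed limits (rad/s): [2.79, 2.79, 3.14, 3.14, 3.14, 3.14].

### API

Orientations are given as a unit quaternion [x, y, z, w].
In Python, from station import manip gives the robot as it stands.
- The arm moves only by the tool move_arm, never from a script. Its argument "deltas" is a list of rows, each a list of 5 numbers: the shift along the tool's x, y, z in units of 40 cm (1.0 is 40 cm), then the turn about the tool's z in units of 0.5 rad (1.0 is 0.5 rad), then the opening in per cent of the stroke, from 0 (shut) to 100 (fully open). In form: [[x, y, z, twist, grip], ...]. A call has exactly 8 rows; each row is the pose to reach, as a shift and turn from the pose commanded when the call began, along the tool's axes at that moment; what a row does not reach only later rows make up. A row lasts 1/12 s, in which the tool goes at most 41.7 mm and 7.16 degrees, less where a joint would pass 70% of its speed; a pose out of reach is approached as far as the arm can. A call with a number of a shift or a turn outside -1 to 1 is refused whole. A call with a gripper value outside its range is refused whole. The fingers move at their own pace and stop on an object; "force" is the grip in N (left out, the last holds). Time passes only in rows, so rows that repeat a pose let the fingers close, or fill a call up. It gives the time, the measured TCP pose, the force and the opening at its end, in the units of the state.
- manip.sense(): the state, without advancing time (a new reading comes with each control period).
- manip.snapshot(name): name is "scene" or "top" or "wrist"; returns (picture, depth): 420x560x3 uint8, red, green, blue; 420x560 float32, m along the optical axis (not along the pixel's ray), 0 where there is no reading.
- manip.get_calibration(name): a dict with "vfov" (degrees; the focal length in pixels is half the picture's height over the tangent of half this angle, whatever the lens; pixels are square), "cx", "cy" (the principal point, pixels), "D" ([k1, k2, p1, p2, k3] as OpenCV has them; the pictures are not rectified), "pose" (4x4, takes a point from camera to world coordinates). Camera axes: x right, y down, z forward; pixel columns grow to the right and rows downward; lengths in m; the calibration is good to about 2 mm. A picture is of the moment at which its call begins: read the wrist's pose just before it. get_calibration takes no time and is no camera call; for the wrist camera it gives the pose at the moment of the call.
- manip.sign_off(): hands the job in, once; it reports no verdict.
The state is a dict: "t": time; "q": joint angles; "qd": joint speeds; "tau": joint torques, N m; "tcp_pos": TCP position; "tool_rot": TCP orientation; "force": force on the tool from outside, world axes, zero at the start; "ft_torque": the same for the moment, N m; "finger_gap": opening from 0.0 (shut) to 1.0 (fully open).
Only numpy, scipy, OpenCV 4.12 (cv2) and the standard library are available. Lean on these libraries where they do the work, as an engineer would, in place of code of your own. Each camera call takes 0.05 s, during which the arm holds its last target.

### The job

Slide the cutting board, with the steel die lying on its front end, off the glass slab, across the gap and onto the bed of the cutting press. It is nose-heavy, so keep light pressure on the rubber pad at its tail while the nose crosses, so that it stays level and never sags into the gap, and never lean hard on it. Then push it in between the guides and press it firmly but not hard against the yellow stop, square and flush, and let go, with the die still in its place on the card and the knife and pen beside it left as they lie.

Things in the scene. Friction and masses are not known exactly. Their poses are not given: they have to be found in the camera images.
- board: Pale flat cutting board 170 (x) x 260 (y) x 14 mm thick, 0.4 kg, loose, slippery underneath. Origin: centre of its underside; +y points to its nose (towards the press), z up. Black rubber palm pad 130 x 60 x 3 mm on its tail, centred 95 mm behind the origin, top 17 mm above the underside: fingers grip the pad well, bare board poorly. A steady 8 to 14 N on it is right, above 20 N too hard.
- board_center (a point): Centre of the board, half-way up (7 mm above its underside, 10 mm below the top of the rubber pad); axes as the board's. The tail edge is 130 mm behind it (-y), the nose edge 130 mm ahead. The board follows and turns with two spread fingers that press evenly on the pad; pushed on its tail edge alone it slides easily (2 N).
- nose_near (a point): Bottom corner of the board's nose on the side nearer the robot: 85 mm to -x and 130 mm to +y of the board's origin. Axes as the board's.
- nose_far (a point): Bottom corner of the board's nose on the side farther from the robot: 85 mm to +x and 130 mm to +y of the board's origin. Axes as the board's.
- board_mark (a point): Point on the board's top, 68 mm ahead of its centre, in the yellow card (150 x 100 mm) stuck on the nose half: where the die belongs (it starts within 6 mm).
- die_center (a point): Centre of the loose D-shaped steel strip die lying on the yellow card: 110 x 80 mm, 32 mm high, 0.45 to 0.6 kg. It makes the board nose-heavy: the common centre of mass is 88 to 98 mm behind the nose edge, so without a hold-down of 3 to 7 N on the tail pad the nose drops before it reaches the bed.
- slab: Green glass bench slab, 400 (x) x 440 (y) mm, on timber bearers, fixed; top 60 mm above its origin, slippery. Origin: at table level (+-8 mm: it stands on adjustable feet) under the middle of its edge that faces the press; the slab lies to -y of it, the gap and the press to +y.
- press: Dark green bench cutting press, fixed, its beam swung aside. Origin: about table level, under the middle of the bed's entry edge; +y is the feed direction. Gap to slab 125 to 145 mm. Bed: polished steel, 310 wide, y = 0 to 250 mm, top 58 mm above origin (1 to 4 mm below the glass), edge bevelled 8 mm. Guides 10 mm high, 190 mm apart, from y = 65 mm to the stop, mouths flared from y = 32 mm.
- stop: Rigid yellow stop bar across the far end of the bed, 180 (x) x 16 (y) x 28 mm high, fixed to the press; seat the board on it with a steady 10 to 15 N for half a second. Origin: bottom middle of the face that looks towards the slab.
- stop_face (a point): Bottom middle of the stop's face, 240 mm past the bed's entry edge, on the bed; axes as the press's. With the board home its nose edge lies on this face and its tail edge sticks 20 mm out of the bed over the gap.
- knife: Leather knife lying on the far side of the slab beside the board, wooden handle, about 155 mm long, 28 mm high. Leave alone.
- pen: Black pen lying on the near side of the slab beside the board, 140 mm long, 10 mm thick. Leave alone.

How it is judged:
On the way, in this order (a step that is already met when the one before it is completed fails the run):
1. the nose crosses the last of the gap onto the bed's edge while the fingers keep light pressure on the board (5 to 20 N) (y of nose_near in the frame of press between -0.035 and 0.035 m and y of nose_far in the frame of press between -0.035 and 0.035 m and contact force between the fingers and board between 5 and 20 N), for 0.5 s.
2. the board is flush with the stop and pressed firmly but not hard against it (7 to 20 N) (contact force between board and stop between 7 and 20 N and y of each of nose_near, nose_far in the frame of stop_face above -0.003 m), for 0.5 s.
At the end, for the whole second after the job is handed in: The board lies flat on the bed between the guides (within 14 mm of the middle), both nose corners within 3 mm of the stop's face, at rest and released, with the die's centre within 20 mm of its mark on the card (y of each of nose_near, nose_far in the frame of stop_face above -0.003 m and x of board_center in the frame of stop_face between -0.014 and 0.014 m and angle between board's own z axis and vertical below 0.02 rad and linear speed of board below 0.01 m/s and horizontal distance between die_center and board_mark below 0.02 m); the robot touches nothing.
It fails at once if the board tips by more than about 3 degrees (nose sagging into the gap or tail lifted) (angle between board's own z axis and vertical above 0.05 rad).
It fails at once if the fingers strike or lean on the board with more than 70 N (contact force between the fingers and board above 70 N).
It fails at once if the knife or the pen is shifted by more than 20 mm (distance of any of knife, pen from where it was at the start of the episode above 0.02 m).
It also fails if it takes over 69 s, if anything falls off the work surface, if the arm or the gripper's body presses on something with over 40 N, if the wrist force passes 120 N, or if a joint passes its speed limit or range.

## Working session

There is one attempt and no reset: what is moved stays moved. The work goes in short steps, Python scripts to look and compute and a tool call to move; the robot and the scene stay as the last step left them, time stands still between calls to the robot, and variables do not carry over. Pictures are saved under pics/ and viewed, and the job is handed in when it is done.

Besides the shell and the picture viewer there is one more tool, called after ">>>" as a command line: name --pt "numbers of a row" for each row, then --argument value for the rest. move_arm: Moves the arm, as the interface text tells. Its arguments: {"type":"object","properties":{"deltas":{"type":"array","items":{"type":"array","items":{"type":"number"}}},"force":{"type":"number"}},"required":["deltas"]}

```bash
ls; mkdir -p pics; python3 - <<'E'
from station import manip
import cv2,numpy as np
s=manip.sense();print(s)
for n in ["scene","top","wrist"]:
    c=manip.get_calibration(n);print(n,c)
    p,d=manip.snapshot(n);cv2.imwrite(f"pics/{n}0.png",p[:,:,::-1]);np.savez(f"pics/{n}0.npz",p=p,d=d,**{k:c[k] for k in c})
E
```

```text
pics
{'t': 0.0, 'q': array([ 1.01452320e+00,  5.28448756e-01,  1.43393002e+00, -5.01901640e-05,
        1.18139705e+00, -1.78508982e-01]), 'qd': array([-0.00076552,  0.0001246 ,  0.00194989, -0.00107896, -0.00081504,
        0.00038259]), 'tau': array([ 8.77879065e-04, -4.42352486e+01, -1.78025651e+01, -5.15390252e-05,
        8.40128108e-03, -4.48415491e-06]), 'tcp_pos': array([0.2301373 , 0.58032485, 0.24133548]), 'tool_rot': array([ 1.87751475e-01,  9.82215960e-01, -1.02707645e-03, -3.70420231e-04]), 'force': array([0.10315014, 0.18815625, 0.52046253]), 'ft_torque': array([-0.05141266,  0.00520573,  0.01984086]), 'finger_gap': 0.9972796567941152}
scene {'vfov': 48.36762810774626, 'cx': 274.6882062592794, 'cy': 210.94723588745228, 'D': array([-0.1455961,  0.       ,  0.       ,  0.       ,  0.       ]), 'pose': array([[-0.87172076,  0.32969683, -0.3624954 ,  0.97079492],
       [ 0.48947306,  0.55150434, -0.67546954,  0.77210858],
       [-0.02278238, -0.76625255, -0.6421355 ,  0.84712025],
       [ 0.        ,  0.        ,  0.        ,  1.        ]])}
top {'vfov': 44.4541477518266
[... 198 characters left out ...]
3],
       [-0.99972301, -0.00907403,  0.02171533, -0.02569694],
       [-0.01951335, -0.1962578 , -0.98035815,  1.15821984],
       [ 0.        ,  0.        ,  0.        ,  1.        ]])}
wrist {'vfov': 70.4084354200124, 'cx': 280.4817997257978, 'cy': 212.3656950019873, 'D': array([-0.04587603,  0.        ,  0.        ,  0.        ,  0.        ]), 'pose': array([[ 3.68260129e-01,  8.95713181e-01,  2.49163350e-01,
         1.67986519e-01],
       [ 9.29722348e-01, -3.54525814e-01, -9.96383603e-02,
         6.03991952e-01],
       [-9.12553189e-04,  2.68345571e-01, -9.63322284e-01,
         3.72148123e-01],
       [ 0.00000000e+00,  0.00000000e+00,  0.00000000e+00,
         1.00000000e+00]])}
```

View pics/top0.png

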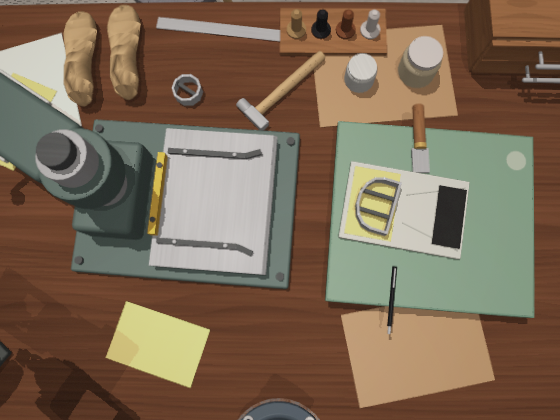

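View pics/scene0.png

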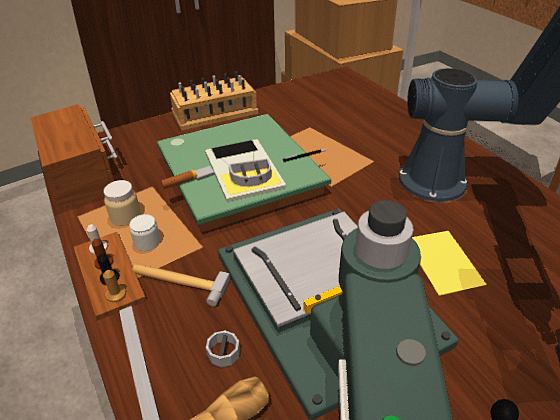

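View pics/wrist0.png

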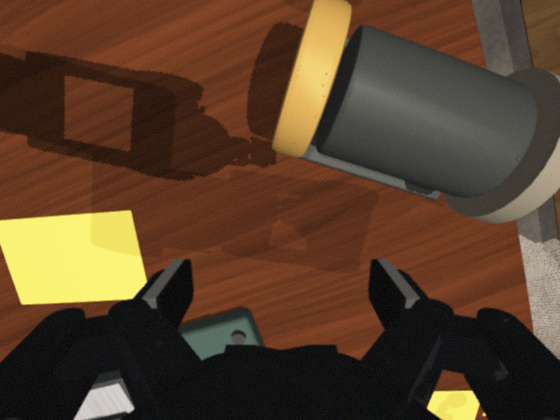

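```bash
cat > h.py <<'E'
import numpy as np,cv2
def load(n):
    z=np.load(f"pics/{n}.npz");return z
def K(z):
    f=210/np.tan(np.radians(float(z['vfov'])/2));return np.array([[f,0,float(z['cx'])],[0,f,float(z['cy'])],[0,0,1]])
def rays(z,uv):
    uv=np.asarray(uv,float).reshape(-1,1,2)
    n=cv2.undistortPoints(uv,K(z),z['D'])[:,0];return np.c_[n,np.ones(len(n))]
def plane(z,uv,h):
    r=rays(z,uv);T=z['pose'];d=r@T[:3,:3].T;o=T[:3,3];s=(h-o[2])/d[:,2];return o+d*s[:,None]
def deep(z,uv):
    uv=np.asarray(uv,float).reshape(-1,2)
    r=rays(z,uv);dd=z['d'];v=np.array([dd[int(round(b)),int(round(a))] for a,b in uv]);T=z['pose'];return (r*v[:,None])@T[:3,:3].T+T[:3,3]
def proj(z,P):
    T=np.linalg.inv(z['pose']);p=np.asarray(P).reshape(-1,3)@T[:3,:3].T+T[:3,3]
    return cv2.projectPoints(p,np.zeros(3),np.zeros(3),K(z),z['D'])[0][:,0]
E
python3 - <<'E'
from h import *
z=load("top0")
np.set_printoptions(precision=4,suppress=True)
P=[(450,215),(450,150),(480,280),(350,280),(360,150),(420,200),(360,235),(250,220),(200,210),(240,170),(90,270),(155,190),(70,150),(60,150),(300,260)]
for p,q in zip(P,deep(z,P)):print(p,q)
im=z['p'][:,:,::-1]
cv2.imwrite("pics/a.png",cv2.resize(im[110:320,320:545],None,fx=3,fy=2.8)[:600])
cv2.imwrite("pics/b.png",cv2.resize(im[110:300,60:345],None,fx=2.8,fy=2.8))
E
```

```text
(450, 215) [ 0.5013 -0.3614  0.0778]
(450, 150) [ 0.6507 -0.3733  0.0643]
(480, 280) [ 0.3644 -0.4219  0.0666]
(350, 280) [ 0.3624 -0.1475  0.0631]
(360, 150) [ 0.6493 -0.1734  0.0625]
(420, 200) [ 0.5334 -0.2981  0.0784]
(360, 235) [ 0.4564 -0.1681  0.0781]
(250, 220) [0.4887 0.067  0.0647]
(200, 210) [0.5107 0.1776 0.0599]
(240, 170) [0.601  0.0922 0.063 ]
(90, 270) [0.3787 0.4255 0.025 ]
(155, 190) [0.548  0.2718 0.0891]
(70, 150) [0.548  0.3379 0.3714]
(60, 150) [0.5465 0.3524 0.3761]
(300, 260) [ 0.4099 -0.0426 -0.0032]
```

View pics/a.png

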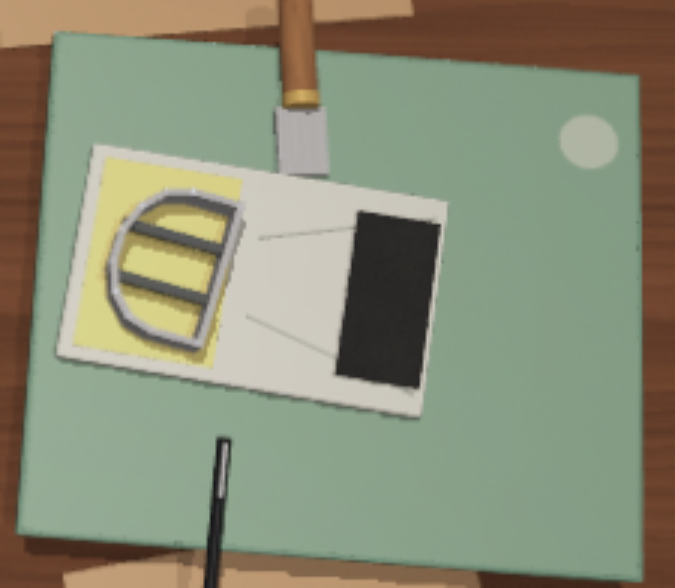

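View pics/b.png

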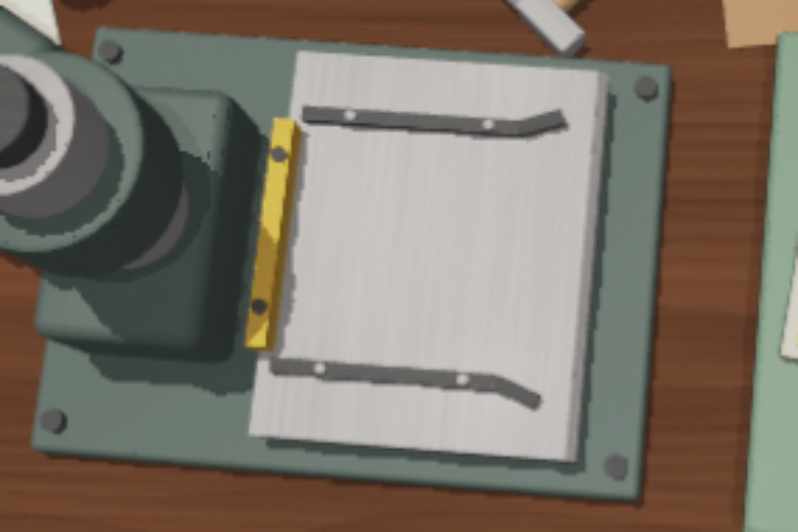

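```bash
cat > m.py <<'E'
from h import *
np.set_printoptions(precision=4,suppress=True)
def planefit(z,poly,ds=1):
    m=np.zeros((420,560),np.uint8);cv2.fillPoly(m,[np.array(poly)],1)
    v,u=np.nonzero(m&(z['d']>0));uv=np.c_[u,v]
    P=deep(z,uv);A=np.c_[P[:,:2]-P[:,:2].mean(0),np.ones(len(P))]
    c=np.linalg.lstsq(A,P[:,2],rcond=None)[0];r=P[:,2]-A@c
    return c,P[:,:2].mean(0),np.median(P[:,2]),r.std()
E
python3 - <<'E'
from m import *
z=load("top0")
print("slab",planefit(z,[(480,150),(525,180),(520,300),(480,290)]),planefit(z,[(350,262),(380,265),(380,290),(345,290)]))
print("bed",planefit(z,[(180,170),(240,170),(235,230),(170,225)]))
print("table",planefit(z,[(302,150),(325,150),(318,290),(298,280)]))
im=z['p'];hsv=cv2.cvtColor(im,cv2.COLOR_RGB2HSV)
# board: on slab region, not green
m=np.zeros((420,560),np.uint8)
g=cv2.inRange(hsv,(0,0,0),(179,255,255))
roi=(slice(150,265),slice(335,475))
h=hsv[roi]
pale=((h[...,1]<60)&(h[...,2]>150)).astype(np.uint8)
for p in [(385,245),(345,240),(410,200),(450,215),(375,175),(338,200),(500,250)]:print(p,hsv[p[1],p[0]])
E
```

```text
slab (array([0.0013, 0.0039, 0.0648]), array([ 0.4767, -0.4745]), np.float64(0.06475502671038968), np.float64(0.002040448654001799)) (array([ 0.0011, -0.0001,  0.0644]), array([ 0.3689, -0.1757]), np.float64(0.0644385341870457), np.float64(0.0019843934373196185))
bed (array([ 0.0008, -0.0015,  0.0627]), array([0.5345, 0.1637]), np.float64(0.0627043875572848), np.float64(0.0020477053707073957))
table (array([0.0021, 0.0011, 0.0006]), array([ 0.5116, -0.067 ]), np.float64(0.0005502836727521165), np.float64(0.0021993161737317185))
(385, 245) [ 25  23 146]
(345, 240) [ 60  38 133]
(410, 200) [ 21  17 206]
(450, 215) [10 19 41]
(375, 175) [ 27  94 216]
(338, 200) [ 60  35 170]
(500, 250) [ 59  39 158]
```

```bash
cat >> m.py <<'E'
def boardmask(z,roi):
    hsv=cv2.cvtColor(z['p'],cv2.COLOR_RGB2HSV);x0,y0,x1,y1=roi
    pale=((hsv[...,0]<40)&(hsv[...,2]>110)).astype(np.uint8)
    pad=(hsv[...,2]<70).astype(np.uint8)
    yel=((hsv[...,0]>20)&(hsv[...,0]<35)&(hsv[...,1]>75)&(hsv[...,2]>110)).astype(np.uint8)
    M=np.zeros_like(pale);M[y0:y1,x0:x1]=1
    return pale*M,pad*M,yel*M
def big(m):
    c,_=cv2.findContours(m,cv2.RETR_EXTERNAL,cv2.CHAIN_APPROX_NONE);return max(c,key=cv2.contourArea)
def quad(z,c,h):
    uv=c[:,0].astype(float);P=plane(z,uv,h)[:,:2]
    r=cv2.minAreaRect((P*1000).astype(np.float32))
    return r,cv2.boxPoints(r)/1000
E
python3 - <<'E'
from m import *
z=load("top0")
pale,pad,yel=boardmask(z,(335,150,478,265))
k=np.ones((3,3),np.uint8)
full=cv2.morphologyEx(cv2.morphologyEx(pale|pad|yel,cv2.MORPH_CLOSE,k),cv2.MORPH_OPEN,np.ones((7,7),np.uint8))
for n,m,h in [("board",full,.078),("pad",cv2.morphologyEx(pad,cv2.MORPH_OPEN,np.ones((7,7),np.uint8)),.081),("yel",cv2.morphologyEx(yel,cv2.MORPH_CLOSE,np.ones((15,15),np.uint8)),.078)]:
    c=big(m);r,b=quad(z,c,h);print(n,r);print(b)
    # side lines fit
    v=z['p'].copy();cv2.drawContours(v,[c],-1,(255,0,0),1);cv2.imwrite(f"pics/c_{n}.png",cv2.resize(v[140:280,320:500,::-1],None,fx=4,fy=4))
# press things, manual from zoom b (scale 2.8, offset 60,110)
def b(p):return [(x/2.8+60-.3,y/2.8+110-.3) for x,y in p]
print("bed top entry corners", plane(z,b([(606,73),(577,461)]),.062)) 
print("bed edge bevel start?", plane(z,b([(600,73),(570,461)]),.062))
print("bed left corners", plane(z,b([(297,53),(249,435)]),.062))
print("guide far inner edge", plane(z,b([(304,121),(517,135)]),.062))
print("guide near inner(top) edge", plane(z,b([(275,360),(495,377)]),.072))
print("stop top front edge", plane(z,b([(299,124),(273,350)]),.090))
print("stop top back", plane(z,b([(275,119),(247,346)]),.090))
def a(p):return [(x/3+320-.3,y/2.8+110-.3) for x,y in p]
print("slab edge", plane(z,a([(54,33),(18,535)]),.064), plane(z,a([(640,76),(642,580)]),.064))
print("die top", plane(z,a([(175,190),(243,208),(200,350),(108,270)]),.110))
print("knife tip",plane(z,a([(279,173),(329,175)]),.066),"pen",plane(z,a([(223,437)]),.070))
E
```

```text
board ((540.3253784179688, -268.63897705078125), (259.81549072265625, 224.7529754638672), 80.08696746826172)
[[ 0.4073 -0.3773]
 [ 0.6287 -0.416 ]
 [ 0.6734 -0.16  ]
 [ 0.452  -0.1213]]
pad ((497.83612060546875, -357.9598388671875), (59.06415939331055, 128.2310791015625), 80.19976043701172)
[[ 0.4296 -0.3761]
 [ 0.556  -0.398 ]
 [ 0.566  -0.3398]
 [ 0.4397 -0.3179]]
yel ((526.64892578125, -196.18231201171875), (99.18769073486328, 148.677978515625), 80.25861358642578)
[[ 0.445  -0.2325]
 [ 0.5915 -0.2576]
 [ 0.6083 -0.1599]
 [ 0.4618 -0.1347]]
bed top entry corners [[0.6813 0.0135 0.062 ]
 [0.3724 0.0308 0.062 ]]
bed edge bevel start? [[0.6812 0.0184 0.062 ]
 [0.3723 0.0361 0.062 ]]
bed left corners [[0.6972 0.2639 0.062 ]
 [0.3888 0.2831 0.062 ]]
guide far inner edge [[0.6398 0.2547 0.062 ]
 [0.6291 0.0835 0.062 ]]
guide near inner(top) edge [[0.4456 0.2637 0.072 ]
 [0.4345 0.094  0.072 ]]
stop top front edge [[0.6287 0.2514 0.09  ]
 [0.4508 0.2609 0.09  ]]
stop top back [[0.6326 0.2705 0.09  ]
 [0.4536 0.2809 0.09  ]]
slab edge [[ 0.7153 -0.1244  0.064 ]
 [ 0.3185 -0.0961  0.064 ]] [[ 0.684  -0.5631  0.064 ]
 [ 0.2883 -0.5324  0.064 ]]
die top [[ 0.5739 -0.2038  0.11  ]
 [ 0.5605 -0.251   0.11  ]
 [ 0.4529 -0.2181  0.11  ]
 [ 0.5122 -0.1559  0.11  ]]
knife tip [[ 0.6    -0.2878  0.066 ]
 [ 0.5987 -0.3245  0.066 ]] pen [[ 0.3927 -0.24    0.07  ]]
```

View pics/c_board.png

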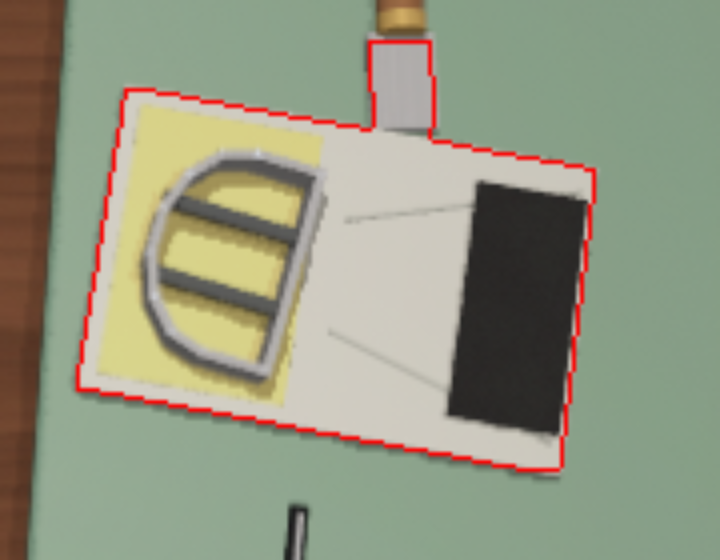

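```bash
cat > pl.py <<'E'
import numpy as np,sys,json
from scipy.spatial.transform import Rotation as R
def rows(p0,q0,p1,yaw=None,grip=75,prof='s',nd=3):
    M=R.from_quat(q0).as_matrix();d=M.T@(np.array(p1)-np.array(p0))/.4
    tw=0
    if yaw is not None:
        cur=np.arctan2(M[1,1],M[0,1]);dy=(np.radians(yaw)-cur+np.pi)%(2*np.pi)-np.pi;tw=-dy/.5
    tw=np.clip(tw,-1,1)
    s=np.arange(1,9)/8 if prof=='l' else np.array([.06,.19,.35,.53,.71,.87,.97,1])
    if prof=='f': s=np.minimum(np.arange(1,9)/6,1)
    out=[[round(float(d[0]*a),nd),round(float(d[1]*a),nd),round(float(d[2]*a),nd),round(float(tw*a),nd),grip] for a in s]
    print(json.dumps(out))
E
python3 - <<'E'
from pl import *
from station import manip
s=manip.sense()
rows(s['tcp_pos'],s['tool_rot'],[.345,.32,.25],yaw=40,prof='l')
E
```

```text
[[-0.063, -0.062, -0.003, 0.124, 75], [-0.127, -0.125, -0.005, 0.247, 75], [-0.19, -0.187, -0.008, 0.371, 75], [-0.253, -0.25, -0.01, 0.495, 75], [-0.317, -0.312, -0.013, 0.619, 75], [-0.38, -0.375, -0.015, 0.742, 75], [-0.444, -0.437, -0.018, 0.866, 75], [-0.507, -0.5, -0.02, 0.99, 75]]
```

>>> move_arm --pt "-0.04 -0.04 -0.003 0.1 75" --pt "-0.1 -0.1 -0.006 0.22 75" --pt "-0.17 -0.17 -0.01 0.36 75" --pt "-0.24 -0.24 -0.012 0.5 75" --pt "-0.31 -0.31 -0.015 0.64 75" --pt "-0.38 -0.38 -0.018 0.78 75" --pt "-0.45 -0.44 -0.02 0.9 75" --pt "-0.51 -0.5 -0.02 1.0 75"

```text
t: 0.82
tcp_pos: [0.3471, 0.318, 0.2505]
tool_rot: [0.426, 0.905, 0.0, 0.0]
force: [0.5, 0.5, 0.6]
finger_gap: 0.751
```

```bash
python3 - <<'E'
from pl import *
from station import manip
s=manip.sense();print(s['tcp_pos'],s['tool_rot'],s['force'],s['finger_gap'])
rows(s['tcp_pos'],s['tool_rot'],[.44,.0,.25],yaw=12,prof='l')
E
```

```text
[0.34712924 0.31796591 0.25047064] [4.26298106e-01 9.04582662e-01 1.77834841e-04 3.16129467e-04] [0.47547029 0.53586875 0.61434955] 0.750718295681252
[[-0.095, -0.041, 0.0, 0.12, 75], [-0.19, -0.082, 0.0, 0.24, 75], [-0.285, -0.123, 0.0, 0.36, 75], [-0.38, -0.163, 0.001, 0.481, 75], [-0.476, -0.204, 0.001, 0.601, 75], [-0.571, -0.245, 0.001, 0.721, 75], [-0.666, -0.286, 0.001, 0.841, 75], [-0.761, -0.327, 0.001, 0.961, 75]]
```

>>> move_arm --pt "-0.09 -0.04 0 0.12 75" --pt "-0.19 -0.08 0 0.24 75" --pt "-0.285 -0.12 0 0.36 75" --pt "-0.38 -0.16 0 0.48 75" --pt "-0.475 -0.2 0 0.6 75" --pt "-0.57 -0.245 0 0.72 75" --pt "-0.665 -0.285 0 0.84 75" --pt "-0.76 -0.325 0 0.96 75"

```text
t: 1.48
tcp_pos: [0.4405, 0.0008, 0.2504]
tool_rot: [0.629, 0.777, 0.0, -0.0]
force: [0.3, 0.4, -0.8]
finger_gap: 0.749
```

```bash
python3 - <<'E'
from pl import *
from station import manip
s=manip.sense();print(s['tcp_pos'],s['tool_rot'],s['force'],s['finger_gap'])
rows(s['tcp_pos'],s['tool_rot'],[.494,-.300,.20],yaw=-10.1,prof='l')
E
```

```text
[0.44046233 0.00077619 0.25035313] [ 6.29237502e-01  7.77213074e-01  4.44267044e-05 -4.85014344e-05] [ 0.32976477  0.41807817 -0.82724301] 0.7489144303100739
[[-0.095, -0.003, 0.016, 0.096, 75], [-0.191, -0.006, 0.031, 0.193, 75], [-0.286, -0.01, 0.047, 0.289, 75], [-0.382, -0.013, 0.063, 0.386, 75], [-0.477, -0.016, 0.079, 0.482, 75], [-0.573, -0.019, 0.094, 0.579, 75], [-0.668, -0.022, 0.11, 0.675, 75], [-0.763, -0.026, 0.126, 0.772, 75]]
```

>>> move_arm --pt "-0.095 0 0.016 0.1 75" --pt "-0.19 -0.006 0.03 0.2 75" --pt "-0.285 -0.01 0.045 0.3 75" --pt "-0.38 -0.013 0.06 0.4 75" --pt "-0.475 -0.016 0.08 0.5 75" --pt "-0.57 -0.02 0.095 0.6 75" --pt "-0.665 -0.022 0.11 0.7 75" --pt "-0.76 -0.026 0.125 0.77 75"

```text
t: 2.15
tcp_pos: [0.4945, -0.2983, 0.1996]
tool_rot: [0.766, 0.643, 0.0, -0.0]
force: [1.1, -0.2, 0.8]
finger_gap: 0.75
```

```bash
cat > snap.py <<'E'
from station import manip
import numpy as np,cv2
def snap(n,name):
    c=manip.get_calibration(n);p,d=manip.snapshot(n)
    cv2.imwrite(f"pics/{name}.png",p[:,:,::-1]);np.savez(f"pics/{name}.npz",p=p,d=d,**c)
E
python3 - <<'E'
from pl import *
from snap import *
s=manip.sense();print(s['tcp_pos'],s['tool_rot'],s['force'],s['finger_gap'])
snap("wrist","w1")
rows(s['tcp_pos'],s['tool_rot'],[.498,-.358,.12],yaw=-10.1)
E
```

```text
[ 0.49447081 -0.29831183  0.19964491] [ 7.66100773e-01  6.42720359e-01  2.50923225e-05 -3.80925820e-04] [ 1.07699582 -0.18941341  0.81306177] 0.7504463991298153
[[-0.009, 0.002, 0.012, 0.0, 75], [-0.028, 0.007, 0.038, 0.001, 75], [-0.051, 0.012, 0.07, 0.001, 75], [-0.077, 0.018, 0.105, 0.002, 75], [-0.103, 0.025, 0.141, 0.002, 75], [-0.127, 0.03, 0.173, 0.003, 75], [-0.141, 0.034, 0.193, 0.003, 75], [-0.146, 0.035, 0.199, 0.003, 75]]
```

View pics/w1.png

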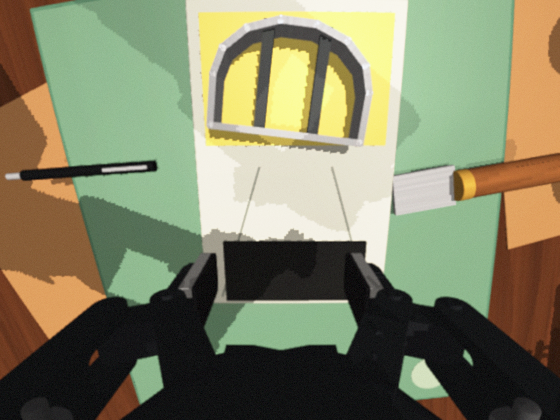

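```bash
python3 - <<'E'
from m import *
z=load("w1")
P=plane(z,[(223,241),(366,241),(367,299),(226,300)],.081);print(P,P.mean(0))
print(plane(z,[(198,13),(394,14),(387,146),(206,146)],.078))
print(plane(z,[(198,13),(394,14),(387,146),(206,146)],.078).mean(0), "blade",plane(z,[(393,176),(397,214)],.067))
E
```

```text
[[ 0.4399 -0.3185  0.081 ]
 [ 0.5662 -0.3408  0.081 ]
 [ 0.5617 -0.4     0.081 ]
 [ 0.4291 -0.3776  0.081 ]] [ 0.4992 -0.3592  0.081 ]
[[ 0.4607 -0.1367  0.078 ]
 [ 0.6073 -0.1627  0.078 ]
 [ 0.5927 -0.2608  0.078 ]
 [ 0.4439 -0.2348  0.078 ]]
[ 0.5261 -0.1988  0.078 ] blade [[ 0.5995 -0.2892  0.067 ]
 [ 0.6006 -0.3253  0.067 ]]
```

>>> move_arm --pt "-0.01 0.002 0.012 0 75" --pt "-0.03 0.007 0.04 0 75" --pt "-0.053 0.012 0.072 0 75" --pt "-0.08 0.018 0.108 0 75" --pt "-0.106 0.025 0.146 0 75" --pt "-0.13 0.031 0.18 0 75" --pt "-0.145 0.035 0.208 0 75" --pt "-0.15 0.036 0.225 0 75"

```text
t: 2.87
tcp_pos: [0.4979, -0.3575, 0.1081]
tool_rot: [0.765, 0.644, -0.0, -0.001]
force: [0.4, 0.9, -0.0]
finger_gap: 0.744
```

```bash
python3 - <<'E'
from pl import *
from snap import *
s=manip.sense();print(s['tcp_pos'],s['tool_rot'],s['force'],s['ft_torque'],s['finger_gap'])
snap("wrist","w2")
E
```

```text
[ 0.49794044 -0.35749498  0.10810658] [ 7.65058158e-01  6.43959705e-01 -1.44981158e-04 -1.37573071e-03] [ 0.41053012  0.93903163 -0.00986845] [ 0.00890082 -0.01470379 -0.00783814] 0.7444910586695963
```

View pics/w2.png

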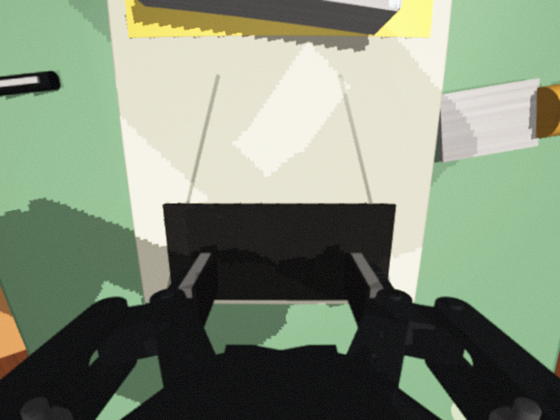

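>>> move_arm --pt "0 0 0.006 0 75" --pt "0 0 0.012 0 75" --pt "0 0 0.018 0 75" --pt "0 0 0.024 0 75" --pt "0 0 0.03 0 75" --pt "0 0 0.034 0 75" --pt "0 0 0.037 0 75" --pt "0 0 0.038 0 75"

```text
t: 3.58
tcp_pos: [0.4985, -0.358, 0.095]
tool_rot: [0.765, 0.644, -0.0, -0.0]
force: [0.7, 0.2, -0.2]
finger_gap: 0.749
```

>>> move_arm --pt "0 0 0.001 0 75" --pt "0 0 0.002 0 75" --pt "0 0 0.003 0 75" --pt "0 0 0.004 0 75" --pt "0 0 0.005 0 75" --pt "0 0 0.006 0 75" --pt "0 0 0.007 0 75" --pt "0 0 0.008 0 75"

```text
t: 4.25
tcp_pos: [0.4986, -0.3581, 0.0919]
tool_rot: [0.765, 0.644, -0.0, 0.0]
force: [-0.2, -0.1, -0.4]
finger_gap: 0.753
```

>>> move_arm --pt "0 0 0.001 0 75" --pt "0 0 0.002 0 75" --pt "0 0 0.003 0 75" --pt "0 0 0.004 0 75" --pt "0 0 0.005 0 75" --pt "0 0 0.006 0 75" --pt "0 0 0.007 0 75" --pt "0 0 0.008 0 75"

```text
t: 4.92
tcp_pos: [0.4986, -0.3581, 0.0887]
tool_rot: [0.765, 0.644, 0.0, 0.0]
force: [-0.2, -0.7, 0.1]
finger_gap: 0.748
```

>>> move_arm --pt "0 0 0.001 0 75" --pt "0 0 0.002 0 75" --pt "0 0 0.003 0 75" --pt "0 0 0.004 0 75" --pt "0 0 0.005 0 75" --pt "0 0 0.006 0 75" --pt "0 0 0.007 0 75" --pt "0 0 0.008 0 75"

```text
t: 5.58
tcp_pos: [0.4986, -0.3581, 0.0856]
tool_rot: [0.765, 0.644, 0.0, -0.0]
force: [-1.0, 0.6, 4.4]
finger_gap: 0.752
```

>>> move_arm --pt "0 0 0.0005 0 75" --pt "0 0 0.001 0 75" --pt "0 0 0.001 0 75" --pt "0 0 0.001 0 75" --pt "0 0 0.001 0 75" --pt "0 0 0.001 0 75" --pt "0 0 0.001 0 75" --pt "0 0 0.001 0 75"

```text
t: 6.25
tcp_pos: [0.4986, -0.3581, 0.0856]
tool_rot: [0.765, 0.644, -0.0, 0.0]
force: [-1.8, 0.9, 5.7]
finger_gap: 0.753
```

```bash
python3 - <<'E'
from station import manip
s=manip.sense();print(s['tcp_pos'],s['tool_rot'],s['force'],s['ft_torque'],s['finger_gap'])
E
```

```text
[ 0.49856307 -0.35805541  0.08562684] [ 7.65210330e-01  6.43780353e-01 -1.43532040e-05  8.36555157e-05] [-1.7779889   0.91209734  5.71856451] [ 0.17881362  0.21134069 -0.01422099] 0.7531056266467948
```

>>> move_arm --pt "0 0 0.001 0 75" --pt "0 0 0.002 0 75" --pt "0 0 0.003 0 75" --pt "0 0 0.004 0 75" --pt "0 0 0.004 0 75" --pt "0 0 0.004 0 75" --pt "0 0 0.004 0 75" --pt "0 0 0.004 0 75"

```text
t: 6.92
tcp_pos: [0.4986, -0.3581, 0.0856]
tool_rot: [0.765, 0.644, -0.0, 0.0]
force: [-2.8, 1.9, 13.7]
finger_gap: 0.749
```

```bash
cat > st.py <<'E'
from station import manip
import numpy as np
np.set_printoptions(precision=4,suppress=True)
s=manip.sense();print(s['t'],s['tcp_pos'],s['tool_rot'],s['force'],s['ft_torque'],s['finger_gap'])
E
python3 st.py
```

```text
6.9167 [ 0.4986 -0.3581  0.0856] [ 0.7652  0.6438 -0.0001  0.0003] [-2.7557  1.9241 13.7448] [ 0.4349  0.5592 -0.0221] 0.7485321257025244
```

>>> move_arm --pt "0 0 -0.001 -0.015 75" --pt "0 0 -0.001 -0.05 75" --pt "0 0 -0.001 -0.09 75" --pt "0 0 -0.001 -0.13 75" --pt "0 0 -0.001 -0.17 75" --pt "0 0 -0.001 -0.205 75" --pt "0 0 -0.001 -0.225 75" --pt "0 0 -0.001 -0.23 75"

```text
t: 7.58
tcp_pos: [0.4995, -0.3573, 0.0856]
tool_rot: [0.727, 0.686, 0.001, 0.0]
force: [2.0, 4.0, 11.7]
finger_gap: 0.751
```

```bash
cat >> m.py <<'E'
def track(name,roi,h=.078):
    z=load(name);pale,pad,yel=boardmask(z,roi)
    c=big(cv2.morphologyEx(yel,cv2.MORPH_CLOSE,np.ones((15,15),np.uint8)));r,b=quad(z,c,h)
    ctr=np.array(r[0])/1000
    # heading: short side direction
    e=[b[1]-b[0],b[2]-b[1]];e=min(e,key=np.linalg.norm);e=e/np.linalg.norm(e)
    if e[1]<0:e=-e
    print("yel",np.array(r[1]),"ctr",ctr,"heading(deg to +x)",np.degrees(np.arctan2(e[0],e[1])))
    return ctr,e
E
python3 st.py; python3 - <<'E'
from snap import *
snap("top","t1")
from m import *
track("t0" if 0 else "top0",(335,150,478,265)); track("t1",(335,150,478,265))
E
```

```text
7.5833 [ 0.4995 -0.3573  0.0856] [0.7272 0.6864 0.0009 0.0004] [ 2.0007  3.9719 11.7012] [ 0.7592  0.2512 -0.1716] 0.7513861875721802
yel [ 99.1877 148.678 ] ctr [ 0.5266 -0.1962] heading(deg to +x) 9.741393Traceback (most recent call last):
  File "<stdin>", line 4, in <module>
  File "m.py", line 24, in track
    c=big(cv2.morphologyEx(yel,cv2.MORPH_CLOSE,np.ones((15,15),np.uint8)));r,b=quad(z,c,h)
  File "m.py", line 17, in big
    c,_=cv2.findContours(m,cv2.RETR_EXTERNAL,cv2.CHAIN_APPROX_NONE);return max(c,key=cv2.contourArea)
                                                                           ~~~^^^^^^^^^^^^^^^^^^^^^^^
ValueError: max() iterable argument is empty
```

View pics/t1.png

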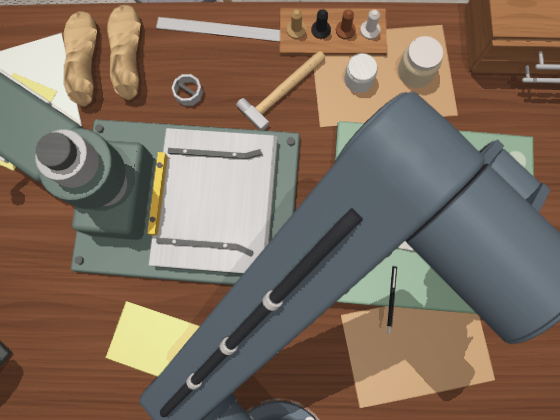

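```bash
python3 - <<'E'
from snap import *
snap("wrist","w3");snap("scene","s3")
E
```

```text
(no output)
```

View pics/w3.png

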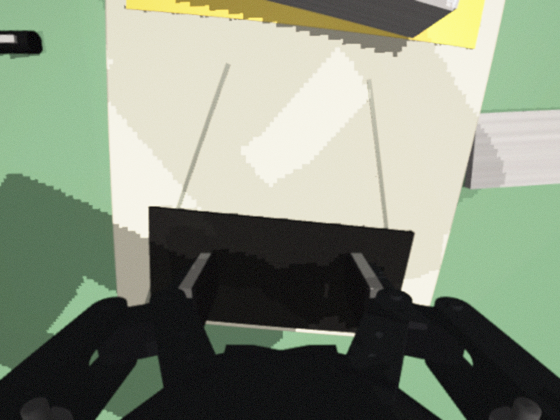

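View pics/s3.png

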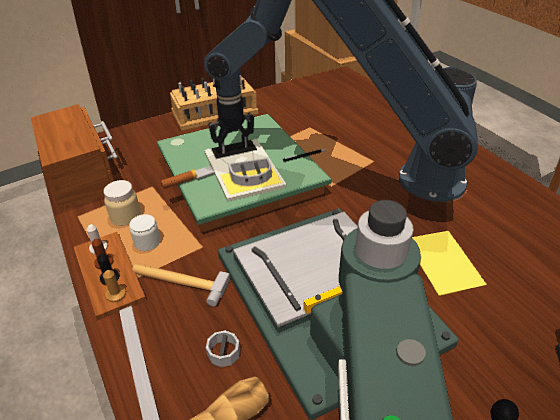

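```bash
python3 - <<'E'
from m import *
z=load("w3")
P=plane(z,[(150,207),(413,232)],.081);print(P);d=P[1]-P[0];print(np.degrees(np.arctan2(-d[1],d[0])))
e=np.array([d[0],d[1]])/np.hypot(d[0],d[1]);n=np.array([-e[1],e[0]]);print("padctr",P.mean(0)[:2]-.03*n,np.hypot(d[0],d[1]))
P=plane(z,[(105,30),(110,110),(490,60),(470,120)],.078);print(P)
print("yel tail edge",plane(z,[(127,9),(475,48)],.078)," blade",plane(z,[(477,112),(467,187)],.067))
E
```

```text
[[ 0.4408 -0.3224  0.081 ]
 [ 0.566  -0.3423  0.081 ]]
8.987971809001527
padctr [ 0.4987 -0.362 ] 0.1267637656994456
[[ 0.4324 -0.2449  0.078 ]
 [ 0.4286 -0.2775  0.078 ]
 [ 0.5977 -0.2657  0.078 ]
 [ 0.5908 -0.2909  0.078 ]]
yel tail edge [[ 0.4433 -0.2377  0.078 ]
 [ 0.5904 -0.2607  0.078 ]]  blade [[ 0.6009 -0.2873  0.067 ]
 [ 0.5995 -0.3245  0.067 ]]
```

>>> move_arm --pt "0 0 -0.005 0 75" --pt "0 0 -0.01 0 75" --pt "0 0 -0.015 0 80" --pt "-0.002 0 -0.015 0.04 85" --pt "-0.004 0 -0.015 0.1 92" --pt "-0.006 0 -0.015 0.15 92" --pt "-0.008 0 -0.015 0.19 92" --pt "-0.008 0 -0.015 0.19 92"

```text
t: 8.4
tcp_pos: [0.4983, -0.3615, 0.0897]
tool_rot: [0.759, 0.651, -0.0, -0.0]
force: [0.3, 0.0, 0.8]
finger_gap: 0.916
```

```bash
python3 st.py
```

```text
8.4 [ 0.4983 -0.3615  0.0897] [ 0.7592  0.6509 -0.     -0.0001] [0.3176 0.0155 0.8107] [-0.0278 -0.0012  0.0395] 0.9163573716395677
```

>>> move_arm --pt "0 0 0.002 0 92" --pt "0 0 0.004 0 92" --pt "0 0 0.006 0 92" --pt "0 0 0.008 0 92" --pt "0 0 0.01 0 92" --pt "0 0 0.012 0 92" --pt "0 0 0.013 0 92" --pt "0 0 0.014 0 92"

```text
t: 9.07
tcp_pos: [0.4984, -0.3612, 0.0842]
tool_rot: [0.759, 0.651, 0.0, -0.0]
force: [0.5, -0.1, -0.1]
finger_gap: 0.922
```

```bash
python3 st.py
```

```text
9.0667 [ 0.4984 -0.3612  0.0842] [ 0.7588  0.6514  0.     -0.    ] [ 0.5166 -0.0829 -0.089 ] [ 0.0127 -0.0484 -0.0219] 0.9217571717082504
```

>>> move_arm --pt "0 0 0.001 0 92" --pt "0 0 0.002 0 92" --pt "0 0 0.003 0 92" --pt "0 0 0.004 0 92" --pt "0 0 0.005 0 92" --pt "0 0 0.006 0 92" --pt "0 0 0.006 0 92" --pt "0 0 0.006 0 92"

```text
t: 9.73
tcp_pos: [0.4984, -0.3612, 0.0819]
tool_rot: [0.759, 0.651, -0.0, -0.0]
force: [0.4, -1.4, 0.1]
finger_gap: 0.922
```

```bash
python3 st.py
```

```text
9.7333 [ 0.4984 -0.3612  0.0819] [ 0.7587  0.6514 -0.     -0.    ] [ 0.3621 -1.3853  0.1269] [ 0.0248 -0.0152 -0.0161] 0.9215591427009333
```

>>> move_arm --pt "0 0 0.001 0 92" --pt "0 0 0.002 0 92" --pt "0 0 0.003 0 92" --pt "0 0 0.004 0 92" --pt "0 0 0.005 0 92" --pt "0 0 0.005 0 92" --pt "0 0 0.005 0 92" --pt "0 0 0.005 0 92"

```text
t: 10.4
tcp_pos: [0.4984, -0.3613, 0.0812]
tool_rot: [0.759, 0.651, -0.0, 0.0]
force: [-2.6, 1.5, 7.4]
finger_gap: 0.92
```

```bash
python3 st.py
```

```text
10.4 [ 0.4984 -0.3613  0.0812] [ 0.7587  0.6514 -0.      0.0003] [-2.5943  1.5131  7.3819] [ 0.181   0.3163 -0.043 ] 0.9195579330501891
```

>>> move_arm --pt "0 0 0.001 0 92" --pt "0.004 0 0.002 -0.004 92" --pt "0.014 -0.001 0.002 -0.012 92" --pt "0.026 -0.002 0.002 -0.024 92" --pt "0.04 -0.003 0.002 -0.038 92" --pt "0.054 -0.004 0.002 -0.052 92" --pt "0.066 -0.005 0.002 -0.066 92" --pt "0.075 -0.006 0.002 -0.08 92"

```text
t: 11.07
tcp_pos: [0.5018, -0.3338, 0.0813]
tool_rot: [0.745, 0.667, -0.001, 0.003]
force: [-1.7, -4.0, 8.6]
finger_gap: 0.919
```

```bash
python3 st.py;  python3 - <<'E'
from snap import *
snap("wrist","w4")
E
```

```text
11.0667 [ 0.5018 -0.3338  0.0813] [ 0.7449  0.6672 -0.0009  0.0033] [-1.6976 -4.025   8.6061] [-0.6235  0.557   0.2283] 0.9191475262784334
```

View pics/w4.png

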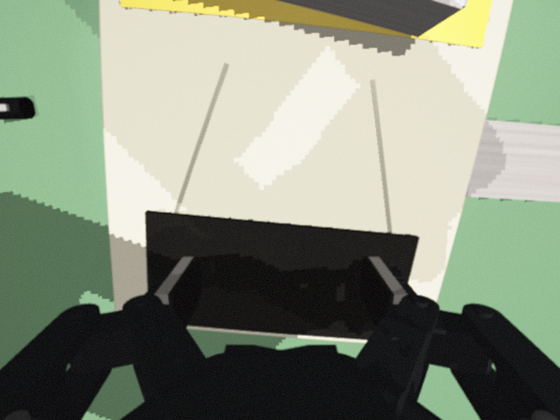

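```bash
cat >> m.py <<'E'
def padpose(name,a,b):
    z=load(name);P=plane(z,[a,b],.081)[:,:2];d=P[1]-P[0];e=d/np.hypot(*d);n=np.array([-e[1],e[0]]);c=P.mean(0)-.03*n
    print("pad far corners",P.ravel(),"len",np.hypot(*d),"heading",np.degrees(np.arctan2(-d[1],d[0])),"ctr",c,"nose mid",c+.225*n,"press-x offset of board ctr",(c+.095*n)[0]-(.527+.0628*((c+.095*n)[1]-.022)))
E
python3 -c "
from m import *
padpose('w3',(150,207),(413,232))
padpose('w4',(147,211),(417,237))"
```

```text
pad far corners [ 0.4408 -0.3224  0.566  -0.3423] len 0.1267637656994456 heading 8.987971809001527 ctr [ 0.4987 -0.362 ] nose mid [ 0.5338 -0.1397] press-x offset of board ctr 0.004750294307472869
pad far corners [ 0.4454 -0.2966  0.5691 -0.3232] len 0.1264742293814801 heading 12.116275407183979 ctr [ 0.5009 -0.3392] nose mid [ 0.5482 -0.1192] press-x offset of board ctr 0.01073700698832536
```

```bash
python3 - <<'E'
from pl import *
from station import manip
s=manip.sense();p=s['tcp_pos']
rows([p[0],p[1],.0795],s['tool_rot'],[.655,-.165,.145],yaw=-5,prof='l',grip=0)
E
```

```text
[[0.057, 0.042, -0.021, -0.006, 0], [0.115, 0.084, -0.041, -0.011, 0], [0.172, 0.126, -0.062, -0.017, 0], [0.229, 0.168, -0.082, -0.022, 0], [0.287, 0.21, -0.103, -0.028, 0], [0.344, 0.252, -0.124, -0.033, 0], [0.401, 0.294, -0.144, -0.039, 0], [0.459, 0.335, -0.165, -0.045, 0]]
```

>>> move_arm --pt "0 0 -0.02 0 92" --pt "0 0 -0.06 0 92" --pt "0 0 -0.11 0 92" --pt "0.03 0.02 -0.15 0 60" --pt "0.08 0.06 -0.17 0 0" --pt "0.15 0.11 -0.17 0 0" --pt "0.23 0.17 -0.17 0 0" --pt "0.31 0.23 -0.17 0 0"

```text
t: 11.78
tcp_pos: [0.6064, -0.2174, 0.1477]
tool_rot: [0.746, 0.666, 0.0, -0.0]
force: [-0.5, -0.8, -0.6]
finger_gap: 0.208
```

```bash
python3 - <<'E'
from pl import *
from snap import *
s=manip.sense();p=s['tcp_pos'];print(p,s['force'],s['finger_gap'])
snap("wrist","w5")
rows(p,s['tool_rot'],[.657,-.165,.13],yaw=-4,prof='l',grip=0)
E
```

```text
[ 0.60641425 -0.21741819  0.14766398] [-0.48105202 -0.75708583 -0.59375097] 0.20808038462823225
[[0.018, 0.014, 0.006, -0.011, 0], [0.036, 0.028, 0.011, -0.022, 0], [0.054, 0.042, 0.017, -0.033, 0], [0.072, 0.055, 0.022, -0.044, 0], [0.09, 0.069, 0.028, -0.055, 0], [0.108, 0.083, 0.033, -0.066, 0], [0.126, 0.097, 0.039, -0.077, 0], [0.145, 0.111, 0.044, -0.088, 0]]
```

View pics/w5.png

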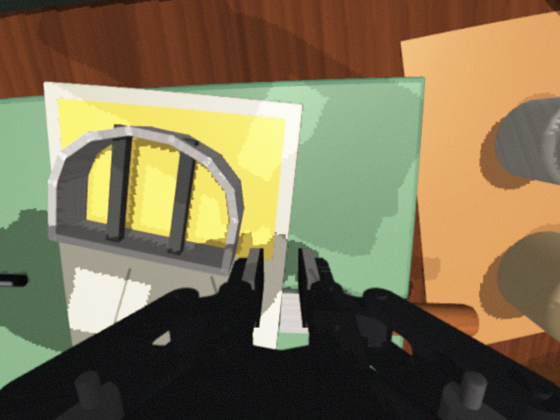

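```bash
python3 - <<'E'
from m import *
z=load("w5")
print("nose corners",plane(z,[(44,83),(301,105)],.078));print("far edge",plane(z,[(301,105),(285,235)],.078))
print("yel",plane(z,[(57,98),(285,118)],.078), plane(z,[(50,100)],.078))
P=plane(z,[(44,83),(301,105)],.078);d=P[1]-P[0];print(np.degrees(np.arctan2(-d[1],d[0])))
print("slab corner",plane(z,[(424,78)],.064),"slab edge",plane(z,[(0,100),(424,78)],.064))
E
```

```text
nose corners [[ 0.4666 -0.1033  0.078 ]
 [ 0.6299 -0.1376  0.078 ]]
far edge [[ 0.6299 -0.1376  0.078 ]
 [ 0.6101 -0.2239  0.078 ]]
yel [[ 0.4728 -0.1135  0.078 ]
 [ 0.6188 -0.1445  0.078 ]] [[ 0.4677 -0.1141  0.078 ]]
11.885815733971306
slab corner [[ 0.7156 -0.1279  0.064 ]] slab edge [[ 0.4198 -0.1059  0.064 ]
 [ 0.7156 -0.1279  0.064 ]]
```

>>> move_arm --pt "0.02 0.03 0 0 0" --pt "0.05 0.07 0 0 0" --pt "0.08 0.11 0 0 0" --pt "0.11 0.13 0.01 0 0" --pt "0.13 0.135 0.04 0 0" --pt "0.135 0.135 0.08 0 0" --pt "0.135 0.135 0.11 0 0" --pt "0.135 0.135 0.13 0 0"

```text
t: 12.5
tcp_pos: [0.6633, -0.1699, 0.0923]
tool_rot: [0.746, 0.666, -0.001, -0.002]
force: [1.0, 0.4, -0.7]
finger_gap: 0.003
```

```bash
python3 st.py;python3 - <<'E'
from snap import *
snap("wrist","w6")
E
```

```text
12.5 [ 0.6633 -0.1699  0.0923] [ 0.7455  0.6665 -0.0012 -0.0023] [ 1.003   0.4033 -0.6519] [-0.0218 -0.0396  0.0315] 0.0031001648892602625
```

View pics/w6.png

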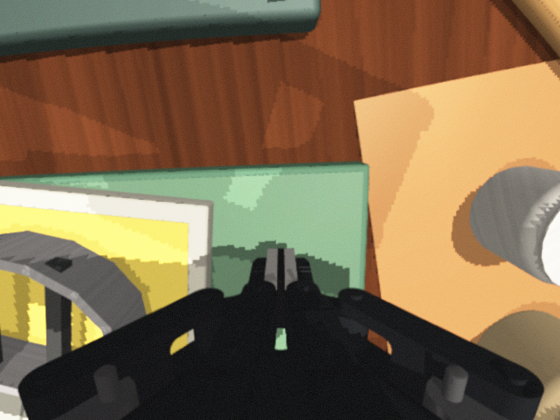

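>>> move_arm --pt "0 0 0.01 0 0" --pt "0 0 0.02 0 0" --pt "0 0 0.03 0 0" --pt "0 0 0.033 0 0" --pt "0 -0.01 0.033 0 0" --pt "-0.002 -0.025 0.033 0 0" --pt "-0.004 -0.04 0.033 0 0" --pt "-0.005 -0.05 0.033 0 0"

```text
t: 13.22
tcp_pos: [0.6443, -0.1704, 0.0822]
tool_rot: [0.746, 0.666, -0.0, -0.0]
force: [0.6, -0.5, -0.1]
finger_gap: -0.0
```

```bash
python3 st.py
```

```text
13.2167 [ 0.6443 -0.1704  0.0822] [ 0.7456  0.6664 -0.0002 -0.0002] [ 0.629  -0.4793 -0.0885] [ 0.0103 -0.0154  0.0284] -0.0002741873773052425
```

>>> move_arm --pt "0 -0.008 0.004 0 0" --pt "-0.001 -0.018 0.004 0 0" --pt "-0.002 -0.028 0.004 0 0" --pt "-0.003 -0.038 0.004 0 0" --pt "-0.004 -0.048 0.004 0 0" --pt "-0.006 -0.057 0.004 0 0" --pt "-0.007 -0.063 0.004 0 0" --pt "-0.007 -0.066 0.004 0 0"

```text
t: 13.88
tcp_pos: [0.6187, -0.1703, 0.0805]
tool_rot: [0.746, 0.666, 0.0, 0.0]
force: [1.8, 0.9, 1.3]
finger_gap: -0.002
```

```bash
python3 st.py;python3 - <<'E'
from snap import *
snap("wrist","w7")
E
```

```text
13.8833 [ 0.6187 -0.1703  0.0805] [0.7456 0.6663 0.0001 0.0001] [1.84   0.8905 1.3451] [ 0.1147 -0.3303 -0.0246] -0.002255963514708311
```

View pics/w7.png

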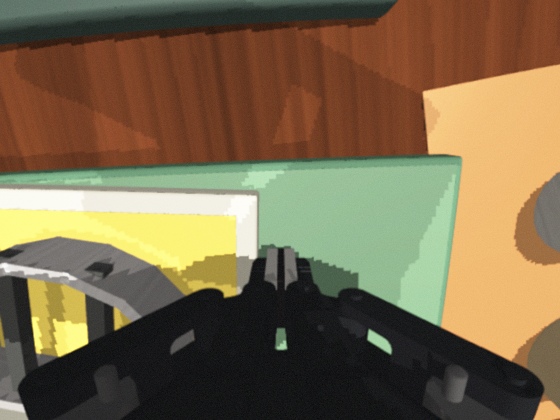

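```bash
python3 - <<'E'
from m import *
z=load("w7")
P=plane(z,[(0,188),(258,193),(0,206),(237,213),(250,260)],.078);print(P)
for a,b in [(0,1),(2,3)]:
    d=P[b]-P[a];print(np.degrees(np.arctan2(-d[1],d[0])))
E
```

```text
[[ 0.4922 -0.1144  0.078 ]
 [ 0.614  -0.131   0.078 ]
 [ 0.4889 -0.1229  0.078 ]
 [ 0.603  -0.1393  0.078 ]
 [ 0.6058 -0.1635  0.078 ]]
7.721603971971712
8.139844379480483
```

>>> move_arm --pt "0 -0.004 0 0 0" --pt "-0.001 -0.01 0 0 0" --pt "-0.002 -0.016 0 0 0" --pt "-0.003 -0.023 0 0 0" --pt "-0.004 -0.03 0 0 0" --pt "-0.004 -0.037 0 0 0" --pt "-0.005 -0.041 0 0 0" --pt "-0.005 -0.042 0 0 0"

```text
t: 14.6
tcp_pos: [0.6013, -0.1703, 0.0802]
tool_rot: [0.746, 0.666, -0.0, -0.0]
force: [1.8, 0.3, -0.3]
finger_gap: -0.002
```

```bash
python3 st.py;python3 - <<'E'
from snap import *
snap("wrist","w8")
E
```

```text
14.6 [ 0.6013 -0.1703  0.0802] [ 0.7456  0.6664 -0.0002 -0.0004] [ 1.7672  0.3187 -0.2558] [ 0.138  -0.2147 -0.0592] -0.0022697818011547088
```

View pics/w8.png

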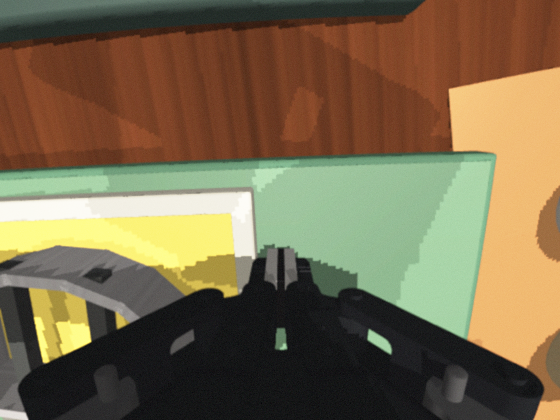

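```bash
python3 - <<'E'
from m import *
z=load("w8")
P=plane(z,[(0,198),(252,189),(0,220),(231,214),(254,262)],.078);print(P)
for a,b in [(0,1),(2,3)]:
    d=P[b]-P[a];print(np.degrees(np.arctan2(-d[1],d[0])))
E
```

```text
[[ 0.4731 -0.1191  0.078 ]
 [ 0.5941 -0.1287  0.078 ]
 [ 0.469  -0.1297  0.078 ]
 [ 0.5828 -0.1393  0.078 ]
 [ 0.5902 -0.1646  0.078 ]]
4.548010378141354
4.82540105387423
```

```bash
python3 - <<'E'
from pl import *
from station import manip
s=manip.sense();p=s['tcp_pos']
rows(p,s['tool_rot'],[.4855,-.413,.14],yaw=-5.5,prof='l',grip=92)
E
```

```text
[[-0.079, -0.028, -0.019, -0.004, 92], [-0.159, -0.055, -0.037, -0.008, 92], [-0.238, -0.083, -0.056, -0.012, 92], [-0.318, -0.11, -0.075, -0.016, 92], [-0.397, -0.138, -0.093, -0.02, 92], [-0.476, -0.165, -0.112, -0.024, 92], [-0.556, -0.193, -0.131, -0.028, 92], [-0.635, -0.22, -0.149, -0.032, 92]]
```

>>> move_arm --pt "0 0.01 0 0 0" --pt "0 0.01 -0.05 0 0" --pt "0 0.01 -0.12 0 0" --pt "-0.06 -0.01 -0.17 -0.005 92" --pt "-0.14 -0.04 -0.18 -0.01 92" --pt "-0.24 -0.07 -0.18 -0.015 92" --pt "-0.34 -0.11 -0.17 -0.02 92" --pt "-0.44 -0.15 -0.16 -0.03 92"

```text
t: 15.32
tcp_pos: [0.5233, -0.337, 0.1448]
tool_rot: [0.74, 0.673, -0.0, -0.0]
force: [0.3, -1.6, -0.6]
finger_gap: 0.711
```

```bash
python3 - <<'E'
from pl import *
from snap import *
s=manip.sense();p=s['tcp_pos'];print(p,s['force'],s['finger_gap'])
snap("wrist","w9")
rows(p,s['tool_rot'],[.4855,-.413,.12],yaw=-5.5,prof='l',grip=92)
E
```

```text
[ 0.52327229 -0.3370168   0.14482822] [ 0.31149711 -1.60403275 -0.64896603] 0.7108497287213378
[[-0.025, -0.009, 0.008, 0.0, 92], [-0.05, -0.019, 0.016, 0.0, 92], [-0.074, -0.028, 0.023, 0.0, 92], [-0.099, -0.038, 0.031, 0.001, 92], [-0.124, -0.047, 0.039, 0.001, 92], [-0.149, -0.057, 0.047, 0.001, 92], [-0.173, -0.066, 0.054, 0.001, 92], [-0.198, -0.076, 0.062, 0.001, 92]]
```

View pics/w9.png

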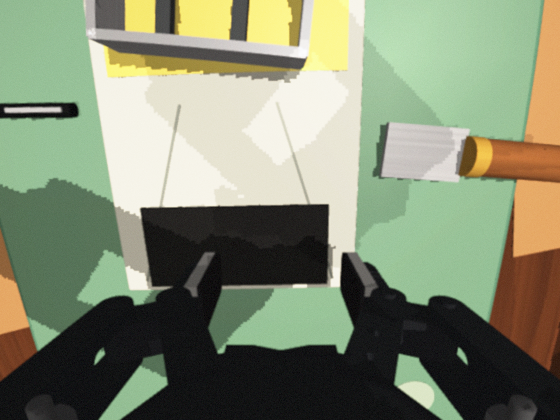

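```bash
python3 -c "
from m import *
padpose('w9',(141,208),(329,204))
z=load('w9');print(plane(z,[(132,291),(357,287)],.078),'blade',plane(z,[(388,123),(380,178)],.067))
print('die',plane(z,[(92,35),(303,54)],.110),'yel tail',plane(z,[(107,77),(348,70)],.078))"
```

```text
pad far corners [ 0.4311 -0.3128  0.5587 -0.3221] len 0.12795191961416774 heading 4.191954370671046 ctr [ 0.4927 -0.3474] nose mid [ 0.5091 -0.123 ] press-x offset of board ctr -0.01011744446331464
[[ 0.4079 -0.3765  0.078 ]
 [ 0.5768 -0.3886  0.078 ]] blade [[ 0.6037 -0.2731  0.067 ]
 [ 0.5978 -0.3103  0.067 ]]
die [[ 0.4393 -0.2139  0.11  ]
 [ 0.5457 -0.2347  0.11  ]] yel tail [[ 0.4257 -0.2278  0.078 ]
 [ 0.5754 -0.2392  0.078 ]]
```

>>> move_arm --pt "-0.05 -0.017 0 0 92" --pt "-0.1 -0.034 0 0 92" --pt "-0.15 -0.05 0 0 92" --pt "-0.185 -0.066 0.01 0 92" --pt "-0.192 -0.067 0.05 0 92" --pt "-0.192 -0.067 0.09 0 92" --pt "-0.192 -0.067 0.12 0 92" --pt "-0.192 -0.067 0.135 0 92"

```text
t: 16.03
tcp_pos: [0.489, -0.4081, 0.0882]
tool_rot: [0.741, 0.672, 0.0, -0.002]
force: [0.1, -0.7, 0.2]
finger_gap: 0.917
```

```bash
python3 st.py;python3 - <<'E'
from snap import *
snap("wrist","w10")
E
```

```text
16.0333 [ 0.489  -0.4081  0.0882] [ 0.7405  0.672   0.     -0.0024] [ 0.0617 -0.6573  0.1525] [ 0.0612 -0.0143  0.019 ] 0.9170201842812751
```

View pics/w10.png

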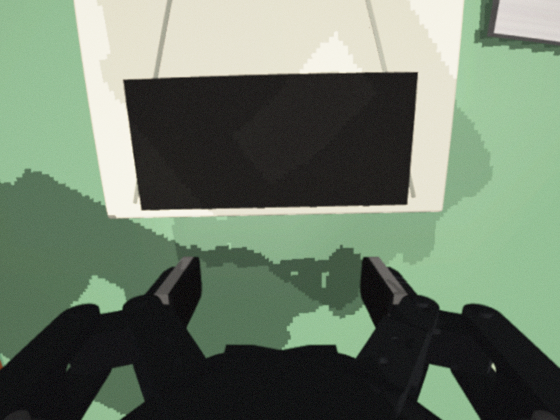

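>>> move_arm --pt "0 0 0.01 0 92" --pt "0 0 0.022 0 92" --pt "0 0 0.034 0 92" --pt "0 0 0.043 0 92" --pt "0 0 0.048 0 92" --pt "0.003 0 0.048 0 92" --pt "0.01 0 0.048 0 92" --pt "0.02 0 0.048 0 92"

```text
t: 16.75
tcp_pos: [0.491, -0.4017, 0.0717]
tool_rot: [0.741, 0.672, -0.0, 0.0]
force: [0.2, 0.1, -0.3]
finger_gap: 0.92
```

```bash
python3 st.py
```

```text
16.75 [ 0.491  -0.4017  0.0717] [ 0.7407  0.6719 -0.      0.0004] [ 0.1682  0.0561 -0.3028] [-0.0138  0.0034  0.0134] 0.9202017273928066
```

>>> move_arm --pt "0.006 0 0.002 0 92" --pt "0.015 0 0.004 0 92" --pt "0.026 0 0.004 0 92" --pt "0.038 0 0.004 0 92" --pt "0.05 0 0.004 0 92" --pt "0.062 0 0.004 0 92" --pt "0.074 0 0.004 0 92" --pt "0.086 0 0.004 0 92"

```text
t: 17.42
tcp_pos: [0.4944, -0.367, 0.0699]
tool_rot: [0.741, 0.672, -0.0, 0.0]
force: [-0.5, -1.6, 0.3]
finger_gap: 0.92
```

>>> move_arm --pt "0.012 0 0 0 92" --pt "0.024 0 0 0 92" --pt "0.036 0 0 0 92" --pt "0.048 0 0 0 92" --pt "0.06 0 0 0 92" --pt "0.07 0 0 0 92" --pt "0.077 0 0 0 92" --pt "0.08 0 0 0 92"

```text
t: 18.08
tcp_pos: [0.4974, -0.3349, 0.0699]
tool_rot: [0.74, 0.672, 0.0, -0.0]
force: [-1.1, -1.9, 0.1]
finger_gap: 0.919
```

```bash
python3 st.py;python3 - <<'E'
from snap import *
snap("wrist","w11")
E
```

```text
18.0833 [ 0.4974 -0.3349  0.0699] [ 0.7404  0.6721  0.     -0.0001] [-1.1043 -1.8735  0.0592] [-0.3418  0.0404  0.0092] 0.9187173291524757
```

View pics/w11.png

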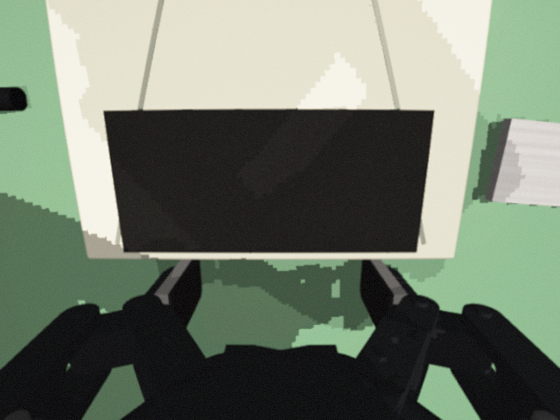

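```bash
python3 -c "
from m import *
padpose('w11',(106,111),(433,111))
z=load('w11');print(plane(z,[(87,258),(456,258)],.078),'blade',plane(z,[(505,120),(490,203)],.067))"
```

```text
pad far corners [ 0.4381 -0.2548  0.5644 -0.2671] len 0.1269128049306621 heading 5.566982028930774 ctr [ 0.4983 -0.2908] nose mid [ 0.5201 -0.0668] press-x offset of board ctr -0.005761415219129429
[[ 0.4116 -0.3159  0.078 ]
 [ 0.579  -0.3319  0.078 ]] blade [[ 0.6042 -0.2732  0.067 ]
 [ 0.6004 -0.3108  0.067 ]]
```

>>> move_arm --pt "0.004 0 0 0 92" --pt "0.012 0 0 0 92" --pt "0.021 0 0 0 92" --pt "0.03 0 0 0 92" --pt "0.039 0 0 0 92" --pt "0.047 0 0 0 92" --pt "0.053 0 0 0 92" --pt "0.055 0 0 0 92"

```text
t: 18.8
tcp_pos: [0.4995, -0.3129, 0.0698]
tool_rot: [0.74, 0.672, 0.0, -0.0]
force: [-0.1, -0.7, -0.3]
finger_gap: 0.918
```

>>> move_arm --pt "-0.005 0 0 0 92" --pt "-0.015 0 -0.01 0 92" --pt "-0.015 0 -0.04 0 92" --pt "-0.01 0 -0.08 0 60" --pt "0.03 0 -0.11 0 20" --pt "0.07 0 -0.11 0 0" --pt "0.1 0 -0.11 0 0" --pt "0.117 0 -0.11 0 0"

```text
t: 19.47
tcp_pos: [0.5033, -0.2644, 0.1137]
tool_rot: [0.74, 0.672, -0.0, -0.001]
force: [-0.2, 1.0, -0.5]
finger_gap: 0.21
```

```bash
python3 st.py;python3 - <<'E'
from snap import *
snap("wrist","w12")
E
```

```text
19.4667 [ 0.5033 -0.2644  0.1137] [ 0.7401  0.6725 -0.     -0.0011] [-0.1734  1.0428 -0.4769] [ 0.0008  0.0182 -0.0081] 0.20958759494278667
```

View pics/w12.png

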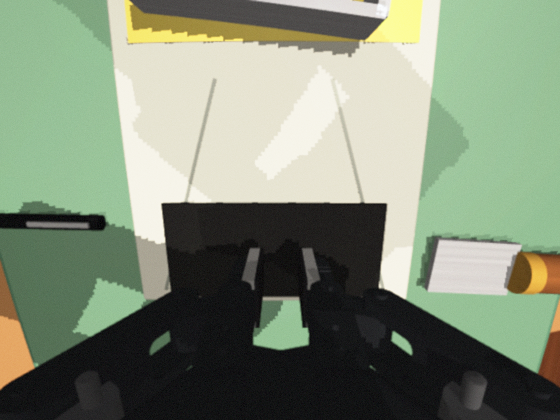

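```bash
python3 -c "
from m import *
padpose('w12',(162,204),(387,204))
z=load('w12');print('blade',plane(z,[(441,238),(428,291)],.067),'die rear',plane(z,[(140,15),(385,30)],.110))"
```

```text
pad far corners [ 0.4397 -0.2323  0.5672 -0.2444] len 0.12809007907356765 heading 5.43251979845777 ctr [ 0.5006 -0.2682] nose mid [ 0.5219 -0.0442] press-x offset of board ctr -0.005145701107433842
blade [[ 0.6071 -0.2742  0.067 ]
 [ 0.6003 -0.312   0.067 ]] die rear [[ 0.4581 -0.1471  0.11  ]
 [ 0.5571 -0.1626  0.11  ]]
```

>>> move_arm --pt "0 0 0.006 0 0" --pt "0 0 0.014 0 0" --pt "0 0 0.022 0 0" --pt "0 0 0.03 0 0" --pt "0 0 0.036 0 0" --pt "0 0 0.04 0 0" --pt "0 0 0.042 0 0" --pt "0 0 0.043 0 0"

```text
t: 20.18
tcp_pos: [0.5039, -0.2671, 0.0964]
tool_rot: [0.741, 0.672, -0.0, -0.0]
force: [-0.4, 0.4, -0.3]
finger_gap: 0.001
```

```bash
python3 st.py
```

```text
20.1833 [ 0.5039 -0.2671  0.0964] [ 0.7407  0.6719 -0.     -0.0002] [-0.3644  0.4085 -0.2534] [ 0.0007 -0.0008  0.0487] 0.0010930087689459236
```

>>> move_arm --pt "0 0 0.002 0 0" --pt "0 0 0.004 0 0" --pt "0 0 0.006 0 0" --pt "0 0 0.008 0 0" --pt "0 0 0.009 0 0" --pt "0 0 0.01 0 0" --pt "0 0 0.011 0 0" --pt "0 0 0.012 0 0"

```text
t: 20.85
tcp_pos: [0.504, -0.267, 0.0918]
tool_rot: [0.741, 0.672, 0.0, 0.0]
force: [-1.0, 0.1, -0.4]
finger_gap: 0.0
```

>>> move_arm --pt "0 0 0.001 0 0" --pt "0 0 0.002 0 0" --pt "0 0 0.003 0 0" --pt "0 0 0.004 0 0" --pt "0 0 0.005 0 0" --pt "0 0 0.006 0 0" --pt "0 0 0.006 0 0" --pt "0 0 0.006 0 0"

```text
t: 21.52
tcp_pos: [0.504, -0.267, 0.0917]
tool_rot: [0.74, 0.672, -0.0, 0.0]
force: [-3.1, 2.2, 14.7]
finger_gap: -0.002
```

```bash
python3 st.py
```

```text
21.5167 [ 0.504  -0.267   0.0917] [ 0.7405  0.6721 -0.      0.0005] [-3.0854  2.1649 14.6863] [ 0.3653  0.5352 -0.0187] -0.0018077637719876832
```

>>> move_arm --pt "0.001 0 -0.001 0 0" --pt "0.005 0 -0.001 0 0" --pt "0.011 0 -0.001 0 0" --pt "0.018 0 -0.001 0 0" --pt "0.025 0 -0.001 0 0" --pt "0.032 0 -0.001 0 0" --pt "0.037 0 -0.001 0 0" --pt "0.04 0 -0.001 0 0"

```text
t: 22.18
tcp_pos: [0.5075, -0.2536, 0.0917]
tool_rot: [0.74, 0.672, -0.0, 0.004]
force: [-0.9, -4.0, 8.4]
finger_gap: 0.001
```

```bash
python3 st.py;python3 - <<'E'
from snap import *
snap("wrist","w13")
E
```

```text
22.1833 [ 0.5075 -0.2536  0.0917] [ 0.7403  0.6723 -0.0001  0.0038] [-0.8783 -4.0366  8.3809] [-0.6133  0.1119  0.0037] 0.0011010648091163014
```

View pics/w13.png

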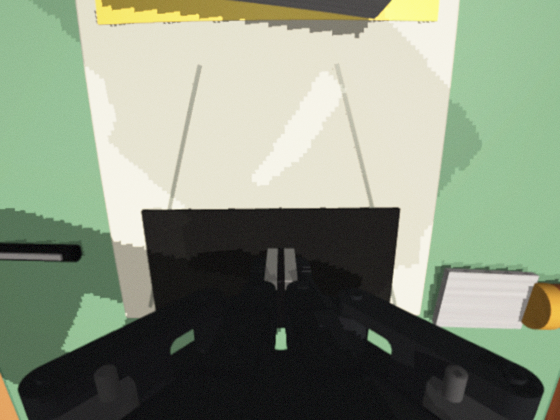

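```bash
python3 -c "
from m import *
padpose('w13',(142,211),(399,208))"
```

```text
pad far corners [ 0.443  -0.2193  0.5699 -0.2302] len 0.1273430275561865 heading 4.86875432030998 ctr [ 0.5039 -0.2546] nose mid [ 0.523  -0.0305] press-x offset of board ctr -0.0035652950592869326
```

>>> move_arm --pt "0.004 0 0.001 0 0" --pt "0.01 0 0.0015 0 0" --pt "0.017 0 0.0015 0 0" --pt "0.025 0 0.0015 0 0" --pt "0.033 0 0.0015 0 0" --pt "0.041 0 0.0015 0 0" --pt "0.049 0 0.0015 0 0" --pt "0.057 0 0.0015 0 0"

```text
t: 22.9
tcp_pos: [0.5105, -0.2316, 0.0917]
tool_rot: [0.74, 0.672, 0.0, 0.005]
force: [-0.7, -4.7, 10.9]
finger_gap: -0.0
```

```bash
python3 st.py;python3 - <<'E'
from snap import *
snap("wrist","w14")
E
```

```text
22.9 [ 0.5105 -0.2316  0.0917] [0.7403 0.6723 0.0002 0.0049] [-0.7081 -4.6999 10.9034] [-0.7264  0.0723  0.0029] -0.00030185821506714927
```

View pics/w14.png

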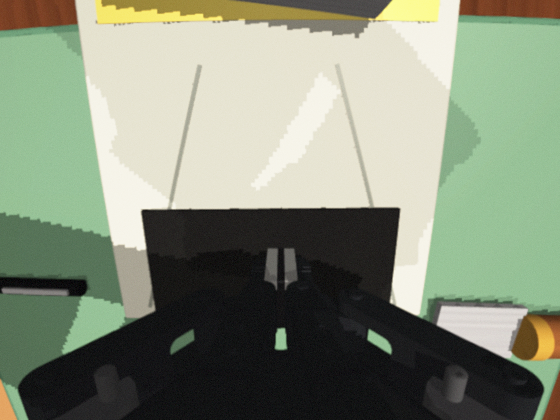

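```bash
python3 -c "
from m import *
z=load('w14')
for p in [(540,335),(470,325),(520,385),(455,380),(400,345),(440,400),(545,380),(350,300),(530,400)]: print(p,z['d'][p[1],p[0]],deep(z,[p])[0])
"
```

```text
(540, 335) 0.16263019 [ 0.6555 -0.2906  0.0859]
(470, 325) 0.17544052 [ 0.6215 -0.2888  0.0728]
(520, 385) 0.065766126 [ 0.5675 -0.2264  0.1701]
(455, 380) 0.06981983 [ 0.554  -0.2267  0.1663]
(400, 345) 0.084439956 [ 0.5462 -0.2277  0.1515]
(440, 400) 0.070975855 [ 0.5505 -0.2321  0.1667]
(545, 380) 0.2008592 [ 0.6904 -0.3525  0.0631]
(350, 300) 0.101210944 [ 0.536  -0.2233  0.133 ]
(530, 400) 0.061883792 [ 0.5667 -0.2264  0.1742]
```

>>> move_arm --pt "0.007 0 0 0 0" --pt "0.015 0 0 0 0" --pt "0.022 0 0 0 0" --pt "0.03 0 0 0 0" --pt "0.037 0 0 0 0" --pt "0.045 0 0 0 0" --pt "0.052 0 0 0 0" --pt "0.06 0 0 0 0"

```text
t: 23.62
tcp_pos: [0.5129, -0.2077, 0.0917]
tool_rot: [0.74, 0.672, 0.0, 0.005]
force: [0.1, -4.1, 10.9]
finger_gap: 0.002
```

```bash
python3 st.py;python3 - <<'E'
from snap import *
snap("scene","s15");snap("wrist","w15")
E
```

```text
23.6167 [ 0.5129 -0.2077  0.0917] [0.7403 0.6723 0.0003 0.0049] [ 0.081  -4.0543 10.9032] [-0.7407  0.116   0.0188] 0.0015799276292725293
```

View pics/s15.png

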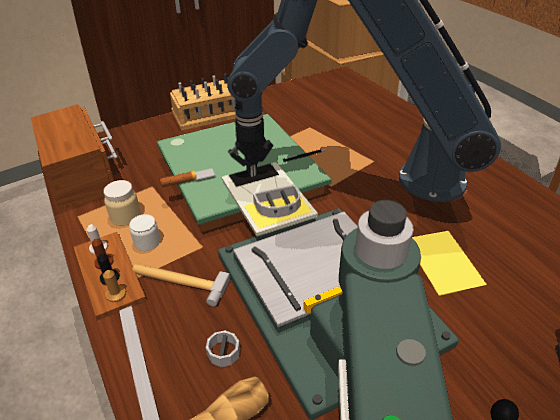

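View pics/w15.png

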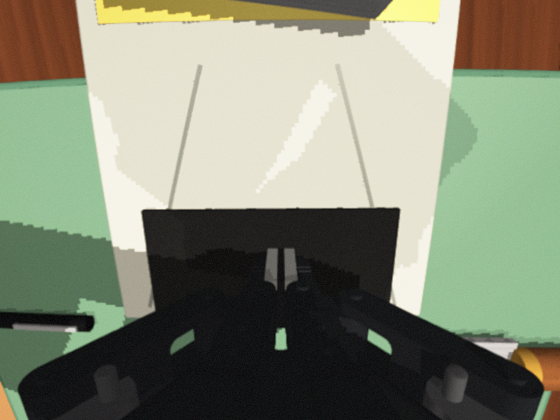

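>>> move_arm --pt "0.007 0 0 0 0" --pt "0.015 0 0 0 0" --pt "0.022 0 0 0 0" --pt "0.03 0 0 0 0" --pt "0.037 0 0 0 0" --pt "0.045 0 0 0 0" --pt "0.052 0 0 0 0" --pt "0.058 0 0 0 0"

```text
t: 24.38
tcp_pos: [0.5152, -0.1843, 0.0917]
tool_rot: [0.74, 0.672, 0.001, 0.005]
force: [-0.5, -3.6, 9.8]
finger_gap: -0.001
```

```bash
python3 st.py;python3 - <<'E'
from snap import *
snap("scene","s16");snap("wrist","w16")
E
python3 -c "
import cv2;im=cv2.imread('pics/s16.png')[150:330,200:400];cv2.imwrite('pics/s16z.png',cv2.resize(im,None,fx=4,fy=3.3,interpolation=cv2.INTER_CUBIC)[:600])"
```

```text
24.3833 [ 0.5152 -0.1843  0.0917] [0.7402 0.6723 0.0005 0.0048] [-0.4972 -3.6314  9.7831] [-0.735   0.1263  0.0445] -0.0012914187972286185
```

View pics/s16z.png

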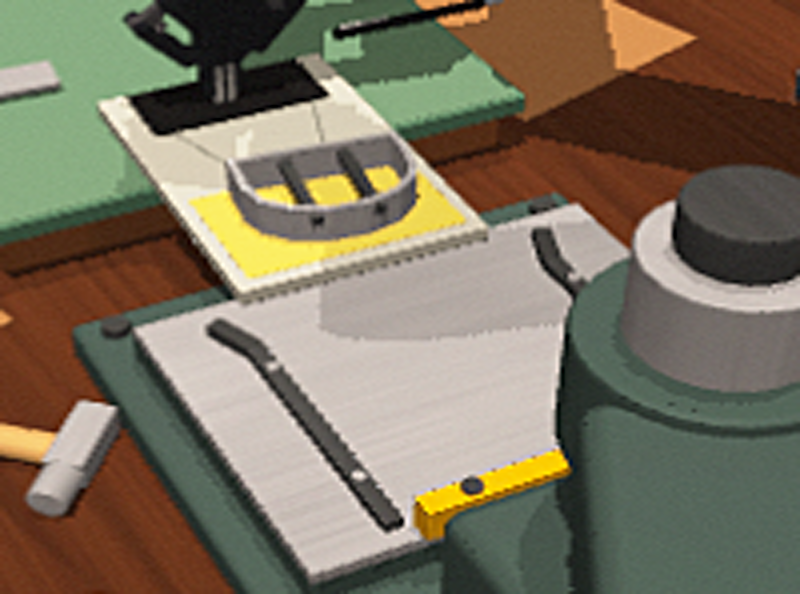

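View pics/w16.png

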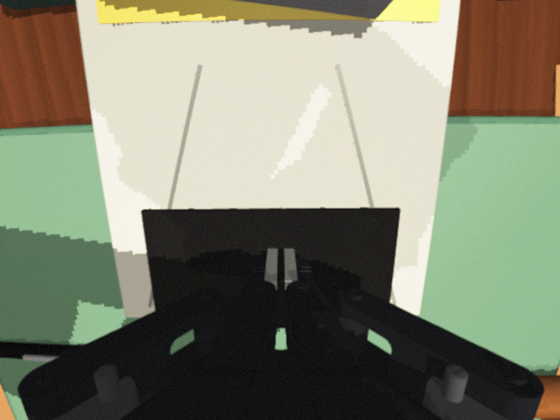

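```bash
python3 -c "
from m import *
z=load('s16')
f=lambda p:[(200+x/4,150+y/3.3) for x,y in p]
print('nose top',plane(z,f([(240,286),(487,230)]),.078))
print('bed entry corner',plane(z,f([(137,335),(577,207)]),.062))
print('stop top front',plane(z,f([(415,492),(568,452)]),.090))
padpose('w16',(142,211),(399,208))
print(z['d'][238,260])
"
```

```text
nose top [[0.6142 0.029  0.078 ]
 [0.4522 0.0532 0.078 ]]
bed entry corner [[0.6839 0.0279 0.062 ]
 [0.3759 0.0453 0.062 ]]
stop top front [[0.6306 0.2535 0.09  ]
 [0.5437 0.2671 0.09  ]]
pad far corners [ 0.4509 -0.1496  0.5777 -0.1604] len 0.12730306630513075 heading 4.899187927718152 ctr [ 0.5117 -0.1849] nose mid [0.5309 0.0393] press-x offset of board ctr -0.0001152321418561586
1.1269661
```

>>> move_arm --pt "0.006 0 0 0 0" --pt "0.013 0 0 0 0" --pt "0.02 0 0 0 0" --pt "0.026 0 0 0 0" --pt "0.03 0 0 0 0" --pt "0.032 0 -0.001 0 0" --pt "0.032 0 -0.003 0 0" --pt "0.032 0 -0.005 0 0"

```text
t: 25.15
tcp_pos: [0.5151, -0.1699, 0.0923]
tool_rot: [0.741, 0.672, 0.001, 0.002]
force: [0.9, -1.5, 1.1]
finger_gap: -0.001
```

```bash
python3 st.py
```

```text
25.15 [ 0.5151 -0.1699  0.0923] [0.7406 0.672  0.0006 0.0022] [ 0.936  -1.5406  1.0802] [-0.1371 -0.1585  0.0241] -0.0012167527565871254
```

>>> move_arm --pt "0 0 -0.003 0 0" --pt "0 0 -0.006 0 0" --pt "0 0 -0.01 0 0" --pt "0 0 -0.02 0 0" --pt "0 0 -0.04 0 0" --pt "-0.02 0 -0.06 0 20" --pt "-0.06 0 -0.07 0 92" --pt "-0.1 0 -0.07 0 92"

```text
t: 25.82
tcp_pos: [0.5104, -0.2093, 0.121]
tool_rot: [0.74, 0.673, 0.0, 0.001]
force: [0.9, -0.0, -1.0]
finger_gap: 0.418
```

```bash
python3 st.py;python3 - <<'E'
from snap import *
snap("scene","s17");snap("wrist","w17")
E
python3 -c "
import cv2;im=cv2.imread('pics/s17.png')[150:330,200:400];cv2.imwrite('pics/s17z.png',cv2.resize(im,None,fx=4,fy=3.3,interpolation=cv2.INTER_CUBIC)[:600])"
```

```text
25.8167 [ 0.5104 -0.2093  0.121 ] [0.7401 0.6726 0.0003 0.0013] [ 0.9289 -0.0169 -0.996 ] [ 0.006  -0.0131 -0.0131] 0.41783548130692105
```

View pics/s17z.png

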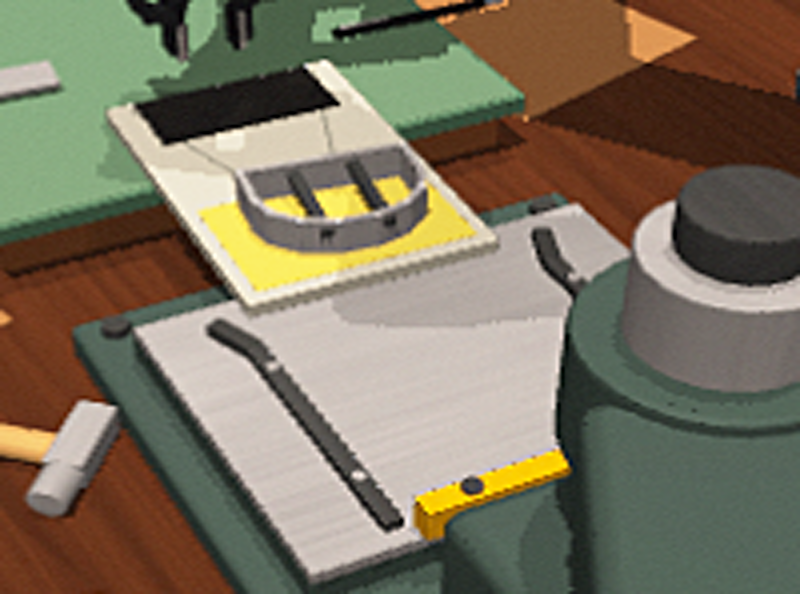

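View pics/w17.png

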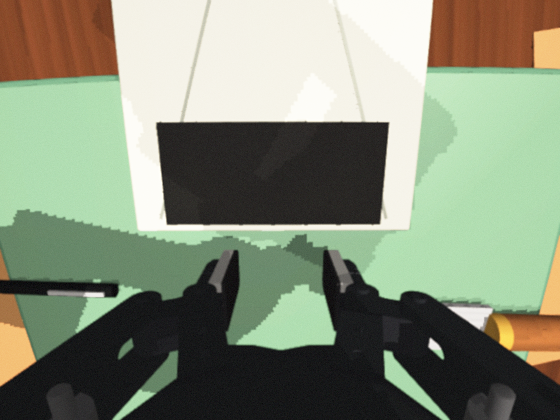

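```bash
python3 -c "
from m import *
padpose('w17',(157,123),(388,122))
z=load('w17');print('tail',plane(z,[(138,230),(411,229)],.078))
z=load('s17');f=lambda p:[(200+x/4,150+y/3.3) for x,y in p]
print('nose',plane(z,f([(253,305),(497,240)]),.077), plane(z,f([(253,312),(497,249)]),.063))
print('mouths far',plane(z,f([(212,330),(268,362),(390,528)]),.072),'near mouth',plane(z,f([(540,228),(560,262),(575,290)]),.072))
"
```

```text
pad far corners [ 0.451  -0.1364  0.5784 -0.1483] len 0.12786853109201693 heading 5.353112044019152 ctr [ 0.5119 -0.1723] nose mid [0.5329 0.0518] press-x offset of board ctr 2.5575383829190557e-05
tail [[ 0.4249 -0.1978  0.078 ]
 [ 0.5937 -0.2138  0.078 ]]
nose [[0.6165 0.0496 0.077 ]
 [0.4526 0.065  0.077 ]] [[0.6135 0.043  0.063 ]
 [0.449  0.0607 0.063 ]]
mouths far [[0.6471 0.0553 0.072 ]
 [0.6339 0.0999 0.072 ]
 [0.6489 0.2592 0.072 ]] near mouth [[0.4182 0.0628 0.072 ]
 [0.4298 0.1009 0.072 ]
 [0.4397 0.1305 0.072 ]]
```

>>> move_arm --pt "-0.03 0 0 -0.01 92" --pt "-0.06 -0.001 0 -0.025 92" --pt "-0.078 -0.003 0 -0.04 92" --pt "-0.078 -0.003 0.02 -0.055 92" --pt "-0.078 -0.003 0.05 -0.063 92" --pt "-0.078 -0.003 0.08 -0.063 92" --pt "-0.078 -0.003 0.105 -0.063 92" --pt "-0.078 -0.003 0.12 -0.063 92"

```text
t: 26.58
tcp_pos: [0.5046, -0.2384, 0.0696]
tool_rot: [0.73, 0.684, -0.0, -0.001]
force: [0.4, -0.4, 0.9]
finger_gap: 0.922
```

```bash
python3 st.py;python3 - <<'E'
from snap import *
snap("wrist","w18")
E
```

```text
26.5833 [ 0.5046 -0.2384  0.0696] [ 0.7297  0.6837 -0.0002 -0.0014] [ 0.4346 -0.4117  0.9394] [ 0.0075  0.0264 -0.0434] 0.9215768180859336
```

View pics/w18.png

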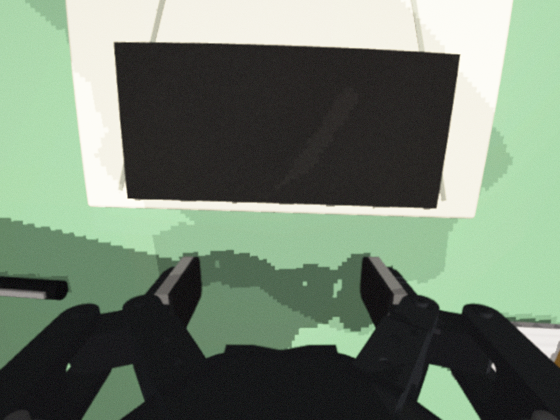

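>>> move_arm --pt "0.01 0 0 0 92" --pt "0.022 0 0 0 92" --pt "0.032 0 0 0 92" --pt "0.04 0 0 0 92" --pt "0.047 0 0 0 92" --pt "0.055 0 0 0 92" --pt "0.063 0 0 0 92" --pt "0.071 0 0 0 92"

```text
t: 27.3
tcp_pos: [0.508, -0.2114, 0.0716]
tool_rot: [0.73, 0.684, 0.0, 0.001]
force: [-0.4, -2.8, 0.5]
finger_gap: 0.921
```

>>> move_arm --pt "0.01 0 0 0 92" --pt "0.021 0 0 0 92" --pt "0.032 0 0 0 92" --pt "0.043 0 0 0 92" --pt "0.054 0 0 0 92" --pt "0.065 0 0 0 92" --pt "0.075 0 0 0 92" --pt "0.083 0 0 0 92"

```text
t: 27.97
tcp_pos: [0.5093, -0.1772, 0.0711]
tool_rot: [0.73, 0.684, -0.0, -0.0]
force: [0.2, -2.5, 0.6]
finger_gap: 0.921
```

```bash
python3 st.py;python3 - <<'E'
from snap import *
snap("wrist","w19");snap("scene","s19")
E
python3 -c "
import cv2;im=cv2.imread('pics/s19.png')[150:330,200:400];cv2.imwrite('pics/s19z.png',cv2.resize(im,None,fx=4,fy=3.3,interpolation=cv2.INTER_CUBIC)[:600])"
```

```text
27.9667 [ 0.5093 -0.1772  0.0711] [ 0.7297  0.6837 -0.0001 -0.0003] [ 0.1771 -2.4968  0.6351] [-0.3404  0.0003  0.0002] 0.9210889391771246
```

View pics/w19.png

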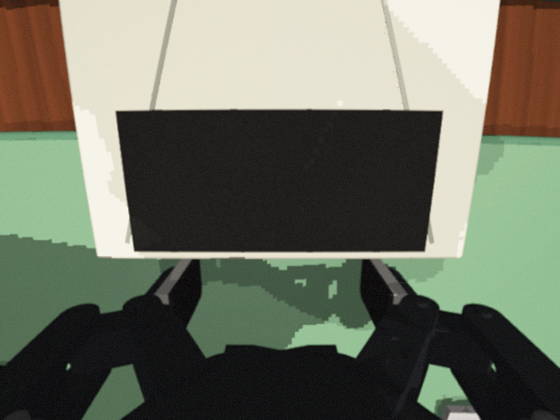

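View pics/s19z.png

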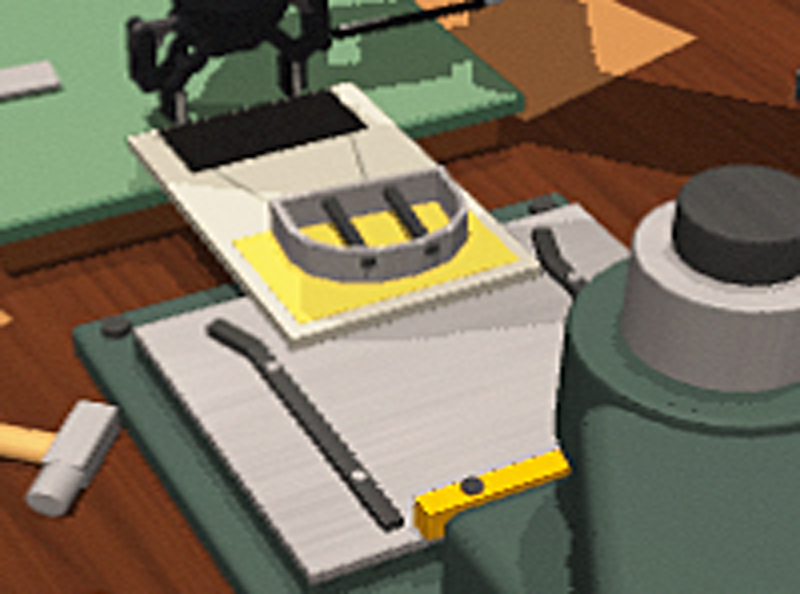

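```bash
python3 -c "
from m import *
padpose('w19',(117,111),(442,111))
z=load('s19');f=lambda p:[(200+x/4,150+y/3.3) for x,y in p]
print('nose bottom',plane(z,f([(295,349),(540,273)]),.063))
print('guide far inner bottom',plane(z,f([(275,385),(385,531),(235,352)]),.062),'near mouth',plane(z,f([(540,228),(560,262),(572,290)]),.072))
"
```

```text
pad far corners [ 0.4511 -0.0993  0.5783 -0.1075] len 0.12743078394808244 heading 3.694401067603993 ctr [ 0.5128 -0.1333] nose mid [0.5273 0.0912] press-x offset of board ctr -0.004294366964729179
nose bottom [[0.6102 0.0889 0.063 ]
 [0.4412 0.0968 0.063 ]]
guide far inner bottom [[0.6367 0.1128 0.062 ]
 [0.6483 0.2533 0.062 ]
 [0.6415 0.0727 0.062 ]] near mouth [[0.4182 0.0628 0.072 ]
 [0.4298 0.1009 0.072 ]
 [0.4412 0.1295 0.072 ]]
```

>>> move_arm --pt "0.012 0 0 0 92" --pt "0.026 0 0 0 92" --pt "0.041 0 0 0 92" --pt "0.056 0 0 0 92" --pt "0.071 0 0 0 92" --pt "0.086 0 0 0 92" --pt "0.101 0 0 0 92" --pt "0.115 0 0 0 92"

```text
t: 28.73
tcp_pos: [0.5125, -0.1312, 0.0712]
tool_rot: [0.73, 0.684, -0.0, -0.0]
force: [-0.3, -1.0, -0.6]
finger_gap: 0.919
```

```bash
python3 st.py;python3 - <<'E'
from snap import *
snap("wrist","w20")
E
```

```text
28.7333 [ 0.5125 -0.1312  0.0712] [ 0.7298  0.6837 -0.     -0.0001] [-0.2881 -0.9804 -0.6374] [-0.3045 -0.0125  0.036 ] 0.9187878353337918
```

View pics/w20.png

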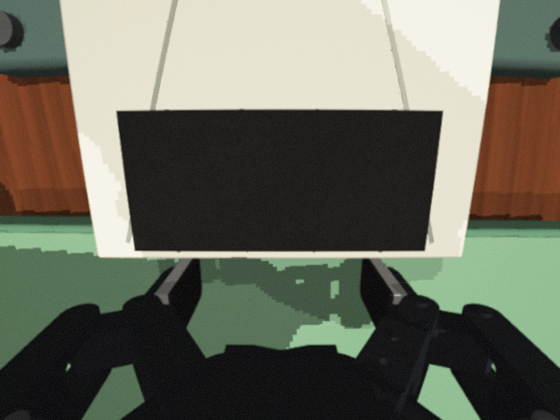

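>>> move_arm --pt "0.01 0 0.001 0 92" --pt "0.023 0 0.002 0 92" --pt "0.037 0 0.003 0 92" --pt "0.051 0 0.004 0 92" --pt "0.065 0 0.004 0 92" --pt "0.079 0 0.004 0 92" --pt "0.092 0 0.004 0 92" --pt "0.1 0 0.004 0 92"

```text
t: 29.45
tcp_pos: [0.515, -0.0913, 0.0696]
tool_rot: [0.73, 0.684, -0.0, -0.0]
force: [-0.5, -1.9, 0.8]
finger_gap: 0.919
```

>>> move_arm --pt "0.01 0 0 0 92" --pt "0.023 0 0 0 92" --pt "0.037 0 0 0 92" --pt "0.051 0 0 0 92" --pt "0.065 0 0 0 92" --pt "0.077 0 0 0 92" --pt "0.087 0 0 0 92" --pt "0.095 0 0 0 92"

```text
t: 30.12
tcp_pos: [0.5175, -0.0536, 0.0696]
tool_rot: [0.73, 0.684, -0.0, -0.0]
force: [0.3, -2.4, 0.8]
finger_gap: 0.924
```

```bash
python3 st.py;python3 - <<'E'
from snap import *
snap("wrist","w21");snap("scene","s21")
E
python3 -c "
import cv2;im=cv2.imread('pics/s21.png')[150:330,200:400];cv2.imwrite('pics/s21z.png',cv2.resize(im,None,fx=4,fy=3.3,interpolation=cv2.INTER_CUBIC)[:600])"
```

```text
30.1167 [ 0.5175 -0.0536  0.0696] [ 0.7297  0.6837 -0.0001 -0.0001] [ 0.2846 -2.4485  0.7913] [-0.349   0.055  -0.0133] 0.9244031181394006
```

View pics/s21z.png

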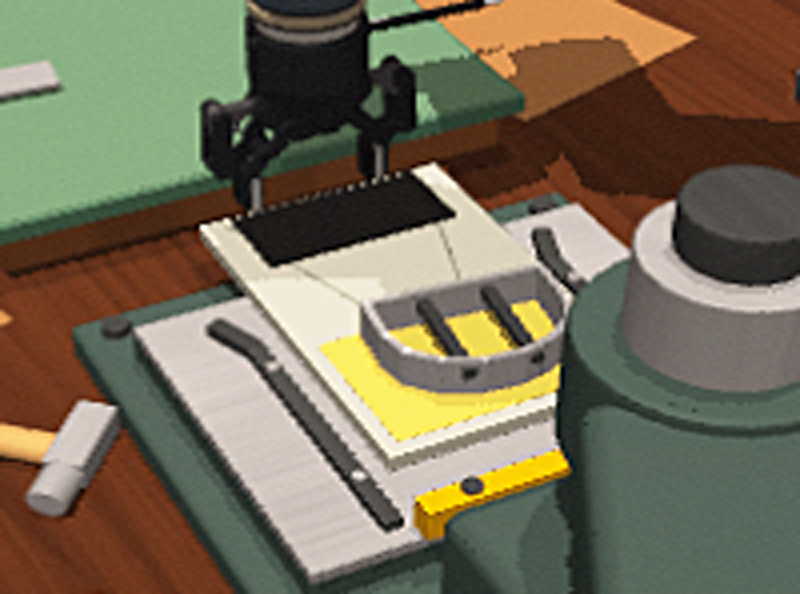

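View pics/w21.png

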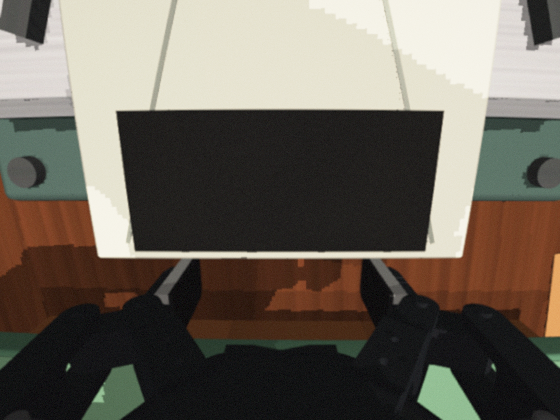

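>>> move_arm --pt "0.01 0 0 0 92" --pt "0.023 0 0 0 92" --pt "0.037 0 0 0 92" --pt "0.05 0 0 0 92" --pt "0.062 0 0 0 92" --pt "0.072 0 0 0 92" --pt "0.08 0 0 0 92" --pt "0.085 0 0 0 92"

```text
t: 30.88
tcp_pos: [0.5197, -0.0197, 0.0696]
tool_rot: [0.73, 0.684, -0.0, -0.0]
force: [-0.2, -2.4, -0.9]
finger_gap: 0.92
```

>>> move_arm --pt "0.0015 0 0 0 92" --pt "0.003 0 0 0 92" --pt "0.0045 0 0 0 92" --pt "0.006 0 0 0 92" --pt "0.007 0 0 0 92" --pt "0.008 0 0 0 92" --pt "0.009 0 0 0 92" --pt "0.01 0 0 0 92"

```text
t: 31.55
tcp_pos: [0.5201, -0.0163, 0.0696]
tool_rot: [0.73, 0.684, 0.0, 0.0]
force: [0.0, -1.7, 0.1]
finger_gap: 0.919
```

>>> move_arm --pt "0.0012 0 0 0 92" --pt "0.0024 0 0 0 92" --pt "0.0036 0 0 0 92" --pt "0.0048 0 0 0 92" --pt "0.006 0 0 0 92" --pt "0.007 0 0 0 92" --pt "0.008 0 0 0 92" --pt "0.009 0 0 0 92"

```text
t: 32.22
tcp_pos: [0.5203, -0.0126, 0.0696]
tool_rot: [0.73, 0.684, 0.0, 0.0]
force: [0.7, -2.5, -0.8]
finger_gap: 0.913
```

```bash
python3 st.py;python3 - <<'E'
from snap import *
snap("wrist","w22");snap("scene","s22")
E
python3 -c "
import cv2;im=cv2.imread('pics/s22.png')[150:330,200:400];cv2.imwrite('pics/s22z.png',cv2.resize(im,None,fx=4,fy=3.3,interpolation=cv2.INTER_CUBIC)[:600])"
```

```text
32.2167 [ 0.5203 -0.0126  0.0696] [0.7299 0.6836 0.     0.    ] [ 0.663  -2.5342 -0.8292] [-0.3196 -0.0006  0.0045] 0.9126287416031316
```

View pics/s22z.png

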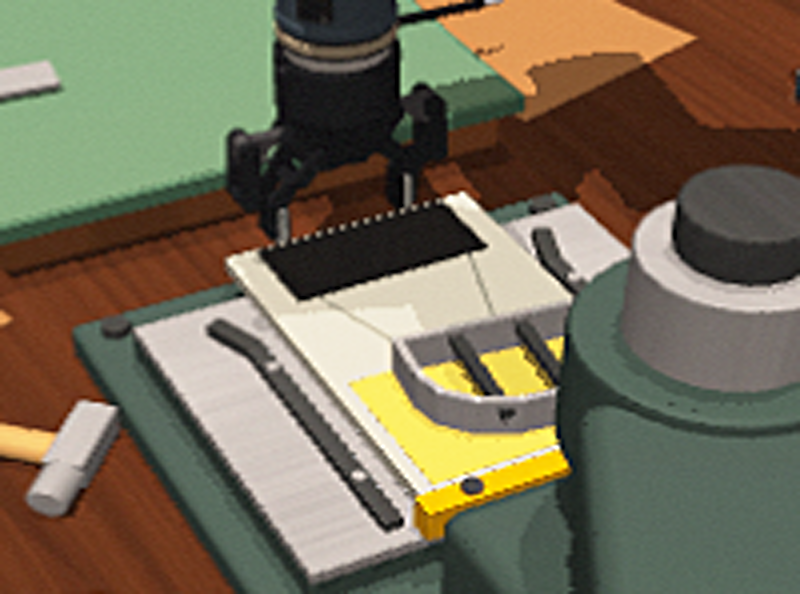

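Nearly home: nose within a few mm of the stop. Keep creeping.

>>> move_arm --pt "0.001 0 0 0 92" --pt "0.002 0 0 0 92" --pt "0.003 0 0 0 92" --pt "0.004 0 0 0 92" --pt "0.005 0 0 0 92" --pt "0.006 0 0 0 92" --pt "0.007 0 0 0 92" --pt "0.008 0 0 0 92"

```text
t: 32.98
tcp_pos: [0.5205, -0.0095, 0.0696]
tool_rot: [0.73, 0.684, 0.0, 0.0]
force: [-0.4, -1.7, 0.3]
finger_gap: 0.925
```

>>> move_arm --pt "0.001 0 0 0 92" --pt "0.002 0 0 0 92" --pt "0.003 0 0 0 92" --pt "0.004 0 0 0 92" --pt "0.005 0 0 0 92" --pt "0.005 0 0 0 92" --pt "0.005 0 0 0 92" --pt "0.005 0 0 0 92"

```text
t: 33.65
tcp_pos: [0.5205, -0.009, 0.0696]
tool_rot: [0.73, 0.684, -0.001, 0.001]
force: [-1.3, -9.5, -0.1]
finger_gap: 0.918
```

>>> move_arm --pt "0.001 0 0 0 92" --pt "0.002 0 0 0 92" --pt "0.002 0 0 0 92" --pt "0.002 0 0 0 92" --pt "0.002 0 0 0 92" --pt "0.002 0 0 0 92" --pt "0.002 0 0 0 92" --pt "0.002 0 0 0 92"

```text
t: 34.32
tcp_pos: [0.5206, -0.0089, 0.0697]
tool_rot: [0.73, 0.684, -0.001, 0.001]
force: [-1.3, -11.5, -0.3]
finger_gap: 0.917
```

```bash
python3 st.py
```

```text
34.3167 [ 0.5206 -0.0089  0.0697] [ 0.7296  0.6839 -0.0012  0.0009] [ -1.2978 -11.4942  -0.2979] [-1.8676  0.312  -0.1584] 0.9174008297671489
```

>>> move_arm --pt "0.001 0 0 0 92" --pt "0.0015 0 0 0 92" --pt "0.0015 0 0 0 92" --pt "0.0015 0 0 0 92" --pt "0.0015 0 0 0 92" --pt "0.0015 0 0 0 92" --pt "0.0015 0 0 0 92" --pt "0.0015 0 0 0 92"

```text
t: 34.98
tcp_pos: [0.5206, -0.0089, 0.0697]
tool_rot: [0.729, 0.684, -0.002, 0.001]
force: [-3.6, -14.0, -0.6]
finger_gap: 0.922
```

```bash
python3 st.py;python3 - <<'E'
from snap import *
snap("wrist","w23");snap("scene","s23")
E
python3 -c "
import cv2;im=cv2.imread('pics/s23.png')[200:330,240:400];cv2.imwrite('pics/s23z.png',cv2.resize(im,None,fx=5,fy=4.6,interpolation=cv2.INTER_CUBIC)[:600])"
```

```text
34.9833 [ 0.5206 -0.0089  0.0697] [ 0.7294  0.684  -0.0015  0.0011] [ -3.5666 -13.9873  -0.6435] [-2.2067  0.4243 -0.1625] 0.9223496372246781
```

View pics/s23z.png

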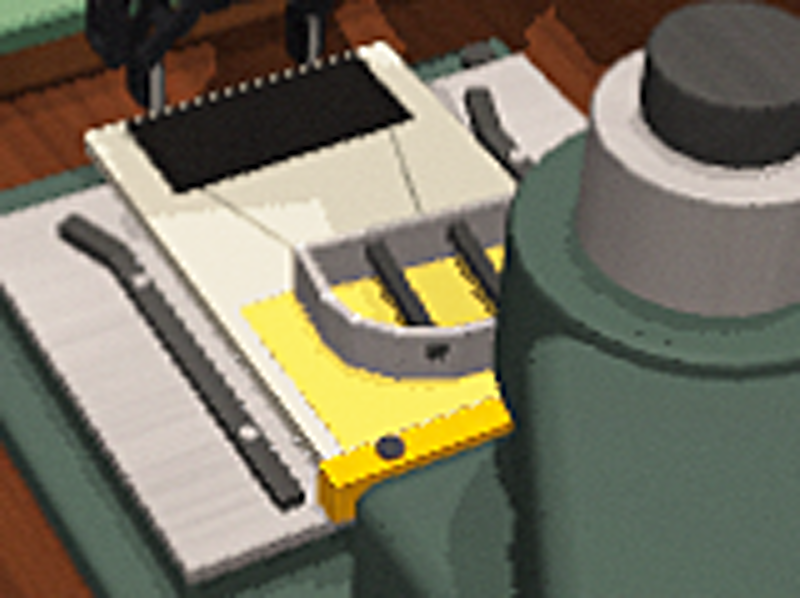

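View pics/w23.png

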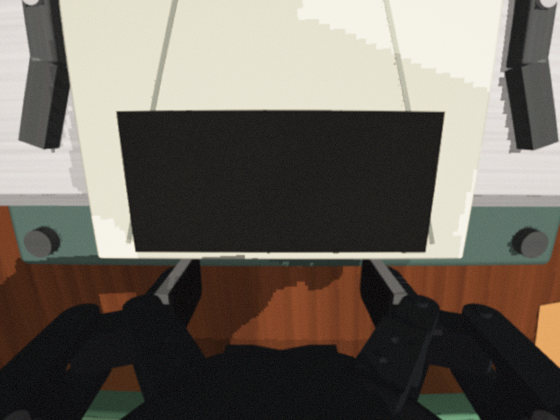

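```bash
python3 -c "
from m import *
z=load('w23')
g=cv2.cvtColor(z['p'],cv2.COLOR_RGB2GRAY).astype(int)
def edge(cols,r0,r1,h):
    pts=[]
    for c in cols:
        col=g[r0:r1,c];d=np.diff(col);pts.append((c,r0+int(np.argmin(d))+.5))
    P=plane(z,pts,h);k=np.polyfit(P[:,0],P[:,1],1);return np.degrees(-np.arctan(k[0])),k[1]+k[0]*.53,(P[:,1]-np.polyval(k,P[:,0])).std()
print('pad front',edge(range(125,436,6),100,122,.079))
print('bed edge',edge(list(range(5,75,5))+list(range(495,556,5)),185,215,.060))
print('tail', edge(range(205,360,6),252,264,.076))
"
```

```text
pad front (np.float64(3.76041653232951), np.float64(0.064668053014595), np.float64(0.00012508292788896135))
bed edge (np.float64(3.8267378421716964), np.float64(0.02430125739388808), np.float64(0.003010213707425415))
tail (np.float64(4.886577742665899), np.float64(0.0008637465104254366), np.float64(0.00041832653661067864))
```

>>> move_arm --pt "0 0 0 0 92" --pt "0 0 0 0 92" --pt "-0.003 0 0 0 92" --pt "-0.007 0 0 0 92" --pt "-0.015 0 0 0 92" --pt "-0.03 0 0 0 92" --pt "-0.05 0 0 0 92" --pt "-0.07 0 -0.01 0 92"

```text
t: 35.75
tcp_pos: [0.5184, -0.0342, 0.0732]
tool_rot: [0.73, 0.684, -0.0, -0.001]
force: [0.4, -0.6, 0.7]
finger_gap: 0.916
```

>>> move_arm --pt "-0.04 0 -0.02 0 92" --pt "-0.08 0 -0.06 0 92" --pt "-0.14 0 -0.12 0 92" --pt "-0.22 0 -0.18 0 92" --pt "-0.3 0 -0.24 0 92" --pt "-0.38 0 -0.28 0 92" --pt "-0.46 0 -0.3 0 92" --pt "-0.52 0 -0.3 0 92"

```text
t: 36.42
tcp_pos: [0.5062, -0.2457, 0.1967]
tool_rot: [0.73, 0.683, 0.0, 0.003]
force: [0.2, 0.2, 0.6]
finger_gap: 0.917
```

```bash
python3 st.py;python3 - <<'E'
from snap import *
snap("wrist","w24");snap("top","t24");snap("scene","s24")
E
python3 -c "
import cv2;im=cv2.imread('pics/t24.png')[110:300,60:345];cv2.imwrite('pics/t24z.png',cv2.resize(im,None,fx=2.8,fy=2.8,interpolation=cv2.INTER_CUBIC)[:600])"
```

```text
36.4167 [ 0.5062 -0.2457  0.1967] [0.7304 0.683  0.0004 0.0034] [0.2049 0.2479 0.6086] [ 0.0024 -0.0174 -0.0193] 0.916627496916653
```

View pics/t24z.png

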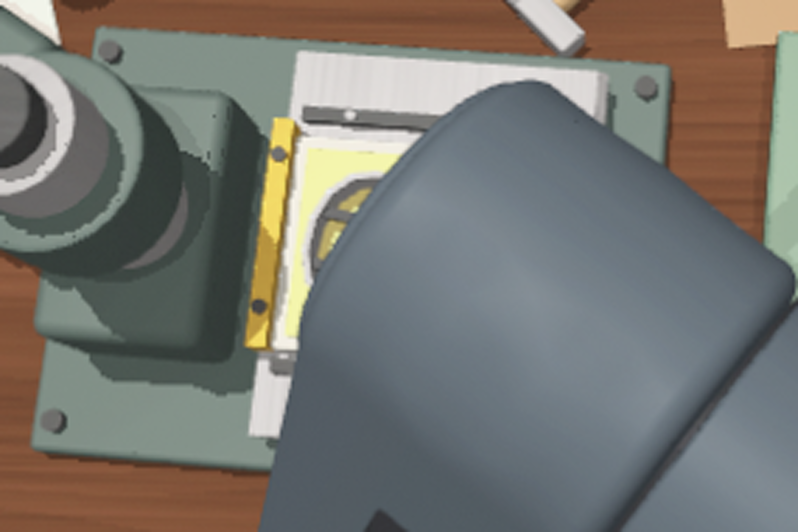

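View pics/w24.png

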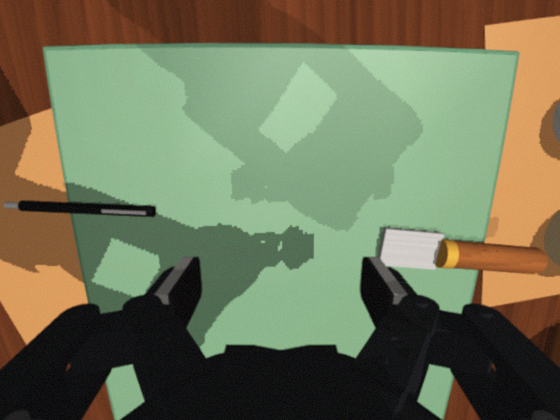

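>>> move_arm --pt "-0.02 0 -0.03 0 92" --pt "-0.05 0 -0.06 0 92" --pt "-0.1 -0.02 -0.1 0 92" --pt "-0.18 -0.05 -0.14 0 92" --pt "-0.26 -0.08 -0.17 0 92" --pt "-0.34 -0.1 -0.19 0 92" --pt "-0.4 -0.12 -0.2 0 92" --pt "-0.43 -0.12 -0.2 0 92"

```text
t: 37.23
tcp_pos: [0.445, -0.4121, 0.2745]
tool_rot: [0.73, 0.683, -0.0, 0.001]
force: [0.4, 0.4, 0.8]
finger_gap: 0.922
```

```bash
python3 st.py;python3 - <<'E'
from snap import *
snap("top","t25");snap("scene","s25")
E
python3 -c "
import cv2;im=cv2.imread('pics/t25.png')[110:300,60:345];cv2.imwrite('pics/t25z.png',cv2.resize(im,None,fx=2.8,fy=2.8,interpolation=cv2.INTER_CUBIC)[:600])"
```

```text
37.2333 [ 0.445  -0.4121  0.2745] [ 0.7305  0.6829 -0.0004  0.0007] [0.401  0.4106 0.7622] [ 0.0074 -0.0092  0.0277] 0.9215640145177589
```

View pics/t25z.png

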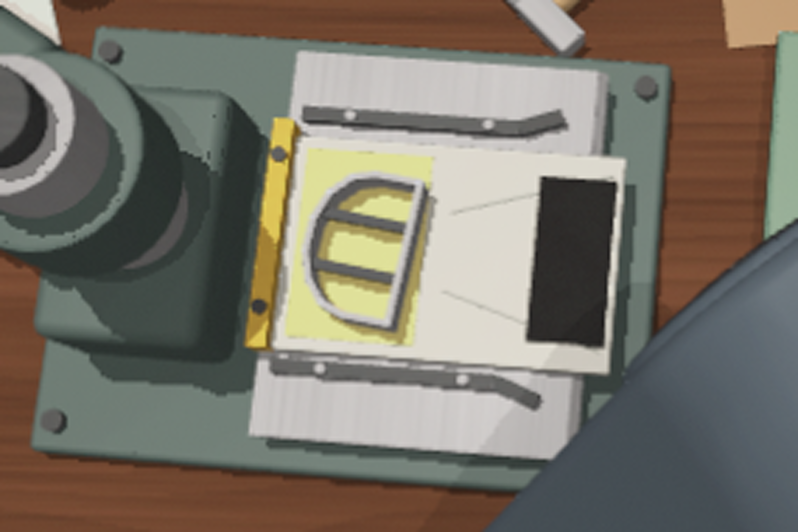

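View pics/s25.png

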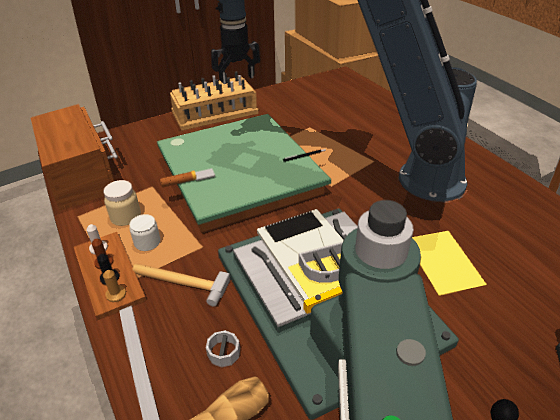

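```bash
python3 -c "
from m import *
z=load('t25')
pale,pad,yel=boardmask(z,(240,165,287,240))
r,b=quad(z,big(cv2.morphologyEx(pad,cv2.MORPH_OPEN,np.ones((5,5),np.uint8))),.079);print('pad',r)
c,e=track('t25',(158,155,220,240),.076)
pc=np.array(r[0])/1000;n=(c-pc)/np.linalg.norm(c-pc);print('dist',np.linalg.norm(c-pc),'heading',np.degrees(np.arctan2(n[0],n[1])),'nose',pc+.225*n)
f=lambda p:[(x/2.8+60-.3,y/2.8+110-.3) for x,y in p]
N=plane(z,f([(300,137),(272,350)]),.076);print('nose corners visible',N)
S=plane(z,f([(299,124),(273,350)]),.090);print('stop',S)
ctr=pc+.095*n;print('ctr',ctr)
g=plane(z,f([(304,121),(517,135),(275,360),(495,377)]),.062);g2=plane(z,f([(275,360),(495,377)]),.072);print(g[:2],g2)
D=plane(z,f([(370,174),(428,186),(392,328),(306,250),(330,312),(318,205)]),.108);print('die',D)
u=np.array([n[1],-n[0]])
q=(D[:,:2]-(pc+.163*n));print('die pts rel mark lateral,fwd',np.c_[q@u,q@n])
z0=load('top0')
"

```

```text
pad ((524.062255859375, 37.041725158691406), (57.54703903198242, 128.61285400390625), 86.23243713378906)
yel [125.2058 167.1304] ctr [0.5451 0.2146] heading(deg to +x) 2.3294525
dist 0.17884050267806395 heading 6.760829767316137 nose [0.5506 0.2605]
nose corners visible [[0.6223 0.2535 0.076 ]
 [0.4528 0.2654 0.076 ]]
stop [[0.6287 0.2514 0.09  ]
 [0.4508 0.2609 0.09  ]]
ctr [0.5352 0.1314]
[[0.6398 0.2547 0.062 ]
 [0.6291 0.0835 0.062 ]] [[0.4456 0.2637 0.072 ]
 [0.4345 0.094  0.072 ]]
die [[0.5838 0.1899 0.108 ]
 [0.5747 0.1453 0.108 ]
 [0.4657 0.1678 0.108 ]
 [0.5244 0.2355 0.108 ]
 [0.4773 0.2148 0.108 ]
 [0.5593 0.2284 0.108 ]]
die pts rel mark lateral,fwd [[ 0.0413 -0.0042]
 [ 0.0375 -0.0496]
 [-0.0733 -0.04  ]
 [-0.0231  0.0342]
 [-0.0674  0.008 ]
 [ 0.0125  0.0311]]
```

```bash
python3 -c "
import cv2,numpy as np
a=cv2.imread('pics/scene0.png')[130:240,150:340];b=cv2.imread('pics/s25.png')[130:240,150:340]
cv2.imwrite('pics/cmp.png',np.vstack([cv2.resize(x,None,fx=4,fy=2.7) for x in (a,b)]))"
```

```text
(no output)
```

View pics/cmp.png

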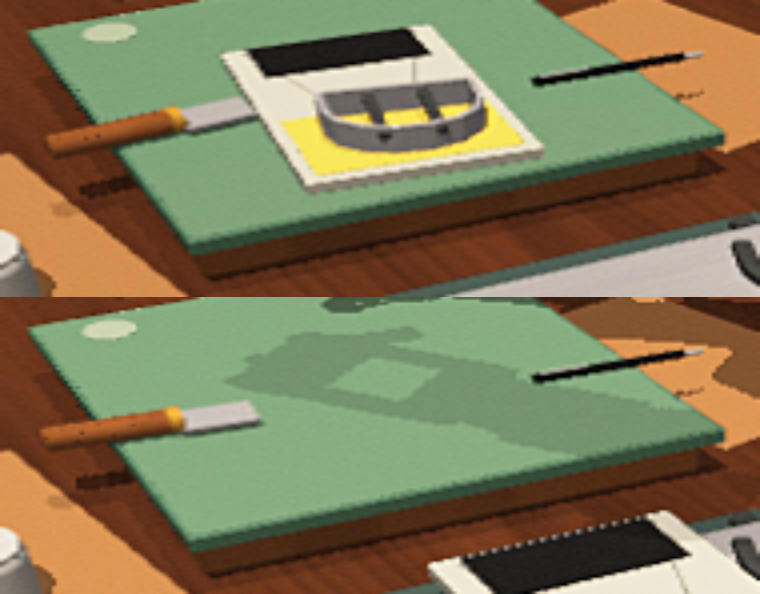

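```bash
python3 -c "
from station import manip
print(manip.sign_off())"
```

```text
the job is handed in; nothing more can be done
None
```

The board is home on the press bed with the die on its card. I let go, backed the arm clear and handed the job in at about 37 s. No verdict was reported.

**How it went**
- The board lay about 10° off in heading, against about 4° for the press. My first tries at turning it with two spread fingers on the pad slipped and made it worse (about 12°).
- I turned it instead by nudging its far edge near the nose with shut fingers, then pushed it squarely by its tail edge.
- Over the gap I dragged it by the pad with about 8–12 N of downward force. The tool height stayed at 0.0917 m, so the board did not sag. I released once the nose was on the bed.
- I then pushed it by the tail edge between the guides to the stop. At the stop the push read 11.5 N and then 14 N, about 0.7 s each. Some 2 N of that is sliding friction.

**Last checks**
- **Square and flush:** the board's heading was 3.8°, against 3.8° for the bed's entry edge. In the top view the nose lies along the yellow stop. The nose-to-stop gap could only be judged to about the camera error of 2 mm.
- **Sideways position:** the last estimate, made as the nose entered the guides, was 4–5 mm off centre, and I did not work it out again at the end. The top view shows the board between the guides, nearer the near one.
- **Die:** about 8 mm from its mark, where it was at the start.
- **Pen:** unmoved in the comparison pictures.
- **Knife:** it was not left exactly as it lay. The failed turning most likely brushed it: its blade tip moved about 15 mm, and the handle end of the blade moved only a few mm. That should be inside the 20 mm limit, but I have no exact figure for its centre.
- **Bed edge:** the camera estimates of its position disagreed by up to about 14 mm (0.022 to 0.037 m), so I carried the hold-down well past it before releasing.

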